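Open the bench kiln and load the casting flask

ROBOT

A 6-joint arm with a two-finger parallel gripper is mounted at the origin on the work surface. World frame = base frame: x ahead of the robot, y to its left, z up, the work surface at z = 0. Lengths are in m, angles in degrees, forces in N, time in s.
With the tool pointing down it reaches from about 0.325 to 0.875 m from the base axis. Payload 4.4 kg.
Tool frame: the origin (TCP) lies midway between the tips of the shut fingers; the grasp point (between the pads) lies 19 mm behind it; z points along the fingers, y is the line along which they close (so a half turn about z gives the same grasp; the last joint's range is limited). The gripper opens to 85 mm and grips with 20 to 120 N. Pads are 22 mm wide; open, the fingers measure 114 mm over their backs; the gripper's body (76 mm by 85 mm) begins 54 mm behind the grasp point. The pads swing forward as they close: fully open they stand 13 mm farther back than shut.
Start: joints at [-85.915, 11.837, 88.321, -0, 79.842, -8.623], TCP at [0.126, -0.561, 0.194] pointing down, gripper open.
Joint ranges: [-156.59, 156.59], [-49.26, 127.26], [12.9, 141.05], [-63.56, 243.56], [4.71, 150.69], [-161.64, 161.64]. Speed limits (degrees/s): [159.86, 159.86, 180, 180, 180, 180].

INTERFACE

Orientations are given as [roll, pitch, yaw] about the fixed x, y, z axes, in that order (R = Rz(yaw) Ry(pitch) Rx(roll)).
In Python, from station import ctrl gives the robot as it stands.
- The arm moves only by the tool send_rows, never from a script. Its argument "increments" is a list of rows, each a list of 7 numbers: the shift along the world's x, y, z each as a share of 25 mm, from -1 to 1, then the turn, a rotation vector about the world's x, y, z each as a share of 6 degrees, from -1 to 1, then the opening, from 0 (shut) to 1 (fully open). In form: [[dx, dy, dz, rx, ry, rz, claw], ...]. A call has 1 to 5 rows; each row shifts and turns the commanded pose from where the row before left it; what a row does not reach is not made up. A row lasts 1/12 s, in which the tool goes at most 41.7 mm and 7.16 degrees, less where a joint would pass 70% of its speed; a pose out of reach is approached as far as the arm can. A call with a number of a shift or a turn outside -1 to 1 is refused whole. A call with a gripper value outside its range is refused whole. The fingers move at their own pace and stop on an object; "grip_force" is the grip in N (left out, the last holds). Time passes only in rows, so rows that do not move let the fingers close. It gives the time, the measured TCP pose, the force, the opening and the grip force at its end, in the units of the state.
- ctrl.observe(): the state, without advancing time (a new reading comes with each control period).
- ctrl.get_image(name): name is "scene" or "top" or "wrist"; returns a dict with "pixels" (400x640x3 uint8, blue, green, red), "range_z" (400x640 float32, m along the optical axis (not along the pixel's ray), 0 where there is no reading), "camera_matrix" (3x3 intrinsics, pixels), "rvec" (rotation vector, rad) and "tvec" (3), from world to camera coordinates, as OpenCV has them; the wrist camera has in their place "hand_eye" (4x4, takes a point from camera to tool coordinates, whose origin is the TCP and whose axes are the flange's). Camera axes: x right, y down, z forward; pixel columns grow to the right and rows downward; lengths in m; the calibration is good to about 2 mm. A picture is of the moment at which its call begins: read the wrist's pose just before it.
- ctrl.hand_in(): hands the job in; it is judged then, once.
The state is a dict: "time_s": time; "joints": joint angles; "qvel": joint speeds; "joint_torque": joint torques, N m; "tool_pos": TCP position; "tcp_rot": TCP orientation; "wrist_force": force on the tool from outside, world axes, zero at the start; "wrist_torque": the same for the moment, N m; "width": finger opening in m; "gripper_force": force on a finger pad.
Only numpy, scipy, OpenCV 4.12 (cv2) and the standard library are available. Lean on these libraries where they do the work, as an engineer would, in place of code of your own. Each camera call takes 0.05 s, during which the arm holds its last target. There are 200 camera calls.

TASK

Load the small bench kiln for its next burnout: swing its lid up by the wooden handle past its balance point and ease it back until you feel it come to rest on its stop, so that it stays open by itself, then stand the short steel flask upright inside the ceramic seat ring on the chamber floor. The stop is clamped at a different place every time, so feel for it: do not let the lid drop onto the stop or fall shut, and do not press so hard that the kiln, which only stands on its feet, tips or slides. Set the flask down gently (its plaster filling is brittle) and leave the tall flask and everything else on the bench where it is.

Things in the scene. Friction and masses are not known exactly. Their poses are not given: they have to be found in the camera images.
- kiln: small bench kiln, loose on four rubber feet, 5 kg: steel case 170 mm deep (x), 220 wide (y), rim at z = 112 mm. Origin under its centre at bench height; -x points to the front (the lid's handle). Brick chamber open at the top, 114 (x) by 164 mm (y), floor at z = 40 mm. A control box stands out 52 mm on the -y side. Pushed back at the open lid's handle it begins to tip at 8 to 10 N
- kiln_lid (a joint): lid angle, rad: 0 shut, grows as it opens. Plate 170 mm deep, 220 wide, 38 thick, 0.6 to 1.1 kg, hinge nearly free along the case's upper back edge. It balances at about 1.4: below that it falls shut, beyond it falls back until its outer face lies on a rigid steel cross-bar, the stop, clamped at a different place each time: the lid comes to rest anywhere from about 1.6 to 2.0
- lid_hinge (a point): middle of the lid's hinge pin, 92 mm behind the kiln's centre at rim height (kiln z = 112 mm); the pin runs along the kiln's y
- lid_handle (a point): centre of the lid's handle: round wooden bar 12 mm thick, 122 long along the kiln's y, held 44 mm in front of the lid's front edge by two 10 mm rods 55 mm either side of its middle; finger room all round between the rods. With the lid shut it lies 221 mm in front of the hinge pin and 19 mm above it; it moves in a circle about the pin
- flask_seat (a point): the centre of the flask seat, on the chamber floor (kiln x = -6, y = 0, z = 40 mm): a white ceramic ring, inner diameter 56 mm, outer 68 mm, 7 mm high
- flask: the short casting flask: solid steel cylinder filled with white plaster, 50 mm diameter, 60 mm high, about 0.3 kg, standing upright on a brick slab 30 mm thick. Origin at the centre of its underside, z along its axis
- tall_flask: the tall flask, a bystander on the same slab, 110 mm from the short one: 50 mm diameter, 100 mm high. Origin at the centre of its underside
- borax_dish: bystander: white ceramic bowl, 90 mm across, 26 mm high; origin under its centre
- charcoal_block: bystander: black block 110 x 62 x 34 mm; origin under its centre
- tweezers: bystander: steel soldering tweezers, 160 mm long, lying flat; origin at the middle
- flux_brush: bystander: small brush, 170 mm long, lying flat
- flux_jar: bystander: amber jar, 60 mm diameter, 75 mm high; origin under its centre
- ring_mandrel: bystander: steel ring stick standing upright, 28 mm foot, 162 mm high; origin under its foot
- blank_tin: bystander: shallow round tin, 80 mm across, 18 mm high; origin under its centre
Mind the look-alikes: they are no part of the job. Leave any blue look-alike of the flask alone.

How it is judged:
By the outcome, as a careful person would: the job done as asked, in the order asked, and still so for the second after the job is handed in, with the robot touching nothing.
It also fails if it takes over 72 s, if anything falls off the work surface, if the arm or the gripper's body presses on something with over 40 N, if the wrist force passes 120 N, or if a joint passes its speed limit or range.

## Working session

There is one attempt and no reset: what is moved stays moved. The work goes in short steps, Python scripts to look and compute and a tool call to move; the robot and the scene stay as the last step left them, time stands still between calls to the robot, and variables do not carry over. Pictures are saved under pics/ and viewed, at most 13 in all, crops included, and the job is handed in when it is done.

Besides the shell and the picture viewer there is one more tool, called after ">>>" by a JSON object that holds its "fn" and its "kwargs". send_rows: Moves the arm, as the interface text tells. Shift numbers are shares of 25 mm and turn numbers shares of 6 degrees, none past 1 either way. Its arguments: {"type":"object","properties":{"increments":{"type":"array"},"grip_force":{"type":"number"}},"required":["increments"]}

```bash
mkdir -p pics; ls
cat > h.py <<'E'
import numpy as np,cv2
from station import ctrl
def cam(n):
    im=ctrl.get_image(n); K=np.array(im['camera_matrix'])
    if n=='wrist': return im
    R=cv2.Rodrigues(np.array(im['rvec'],float))[0];t=np.array(im['tvec'],float).ravel()
    d=im['range_z'];v,u=np.mgrid[:400,:640]
    P=np.stack([(u-K[0,2])/K[0,0]*d,(v-K[1,2])/K[1,1]*d,d],-1)
    im['P']=(P-t)@R; im['P'][d==0]=np.nan
    im['R']=R;im['t']=t
    return im
E
python3 - <<'E'
from h import *
s=ctrl.observe();print({k:np.round(v,3).tolist() for k,v in s.items()})
for n in('scene','top'):
    im=cam(n);cv2.imwrite(f'pics/{n}0.png',im['pixels']);np.savez(f'{n}0.npz',P=im['P'],px=im['pixels'],K=im['camera_matrix'],R=im['R'],t=im['t'])
    print(n,-im['R'].T@im['t'])
E
```

```text
pics
{'time_s': 0.0, 'joints': [-85.915, 11.887, 88.406, -0.001, 79.842, -8.623], 'qvel': [-0.093, 0.053, -0.033, -0.06, 0.003, -0.075], 'joint_torque': [0.0, -38.303, -29.16, -0.0, 0.01, -0.0], 'tool_pos': [0.126, -0.56, 0.193], 'tcp_rot': [-179.867, -0.019, 12.708], 'wrist_force': [-0.525, 0.881, -0.23], 'wrist_torque': [-0.003, -0.009, 0.026], 'gripper_force': 0.0, 'width': 0.086}
scene [0.95625094 0.81895861 1.12517013]
top [ 0.41549899 -0.01666005  1.1800263 ]
```

View pics/top0.png

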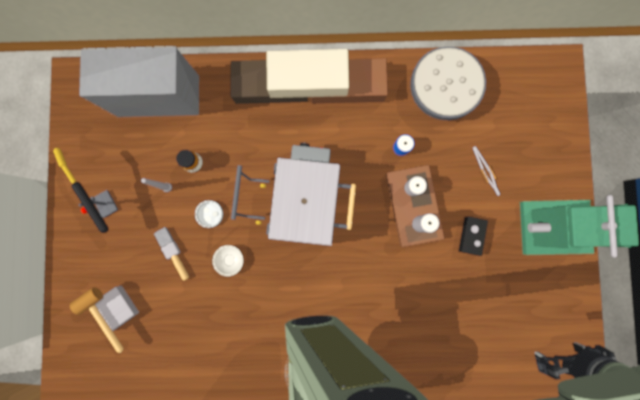

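View pics/scene0.png

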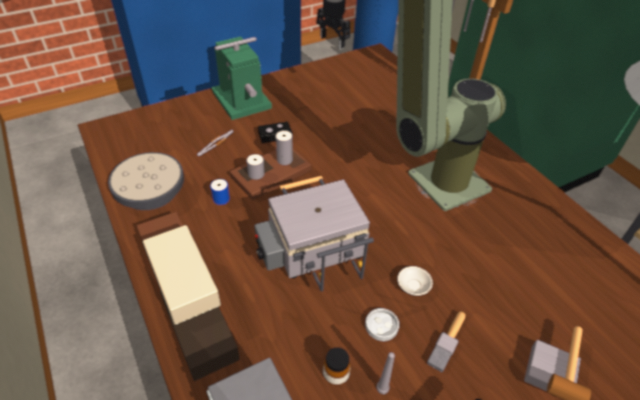

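Top view: lid at about (305,201) with its handle at (351,206), and the stop bar behind it at (237,192). The short flask is at (416,185), the tall one at (428,223), and the blue look-alike at (404,145). The scene view agrees: short flask (255,167), tall flask (284,148), handle (301,184).

Run:
```python
from h import *
def blob(n,mask,box):
    m=np.zeros((400,640),np.uint8);u0,v0,u1,v1=box;m[v0:v1,u0:u1]=mask[v0:v1,u0:u1]
    c=max(cv2.findContours(m,0,2)[0],key=cv2.contourArea)
    o=np.zeros_like(m);cv2.drawContours(o,[c],-1,1,-1);return o>0,c
D={n:np.load(n+'0.npz') for n in('top','scene')}
def ray(n,uv):
    d=D[n];v=d['R'].T@np.linalg.inv(d['K'])@[uv[0],uv[1],1];return -d['R'].T@d['t'],v/np.linalg.norm(v)
def tri(a,b):
    (p,v),(q,w)=ray('top',a),ray('scene',b)
    s=np.linalg.lstsq(np.c_[v,-w],q-p,rcond=None)[0];A,B=p+s[0]*v,q+s[1]*w
    return np.round((A+B)/2,4),np.round(np.linalg.norm(A-B),4)
for n,boxes in {'top':{'short':(400,170,430,200),'tall':(410,205,445,240),'handle':(344,178,358,234),'lid':(260,150,345,250),'bar':(225,160,262,228)},
 'scene':{'short':(243,150,268,180),'tall':(272,128,296,166),'handle':(278,174,325,192),'lid':(265,180,372,245)}}.items():
    d=D[n];hsv=cv2.cvtColor(d['px'],cv2.COLOR_BGR2HSV)
    H,S,V=hsv[...,0],hsv[...,1],hsv[...,2];P=d['P']
    for k,b in boxes.items():
        if k in('short','tall'): m=(S<60)&(V>190)
        elif k=='handle': m=(V>170)&(S>60)
        elif k=='lid': m=(abs(P[...,2]-.15)<.012)
        else: m=(P[...,2]>.06)
        o,c=blob(n,m.astype(np.uint8),b); r=cv2.minAreaRect(c)
        M=cv2.moments(c);
        print(n,k,'px',np.round(r[0],1),np.round(r[1],1),round(r[2],1),'area',o.sum(),'cent',np.round(np.nanmean(np.argwhere(o)[:,::-1],0),2),'P',np.round(np.nanmedian(P[o],0),4),'zmax',np.round(np.nanpercentile(P[o][:,2],[5,50,95]),4))
        if k in('lid','handle'):
            Q=P[o];Q=Q[np.isfinite(Q[:,0])]
            rr=cv2.minAreaRect(Q[:,:2].astype(np.float32));print('   world rect',np.round(rr[0],4),np.round(rr[1],4),round(rr[2],2))
            vx=cv2.fitLine(Q[:,:2].astype(np.float32),cv2.DIST_HUBER,0,.01,.01).ravel();print('   line',np.round(vx,4))
    if n=='top': print('K',np.round(d['K'],1).tolist())
P=D['top']['P']
for q in((305,190),(351,206),(416,180),(428,220),(395,220),(237,192),(255,190)): print(q,np.round(P[q[1],q[0]],4))
```

```text
top short px [416.5 185. ] [16. 17.] 90.0 area 246 cent [416.83 185.  ] P [ 0.5471 -0.285   0.0905] zmax [0.0852 0.0905 0.0939]
top tall px [429.2 222.8] [18.4 17.7] 45.0 area 282 cent [429.2  222.67] P [ 0.4375 -0.305   0.1303] zmax [0.1234 0.1303 0.1336]
top handle px [350.5 206.4] [ 5.5 45.4] 6.0 area 248 cent [350.57 206.14] P [ 0.4899 -0.0922  0.1357] zmax [-0.0007  0.1357  0.1398]
   world rect [ 0.4899 -0.0961] [0.0235 0.1282] 83.03
   line [ 0.9923 -0.1235  0.489  -0.0926]
top lid px [304.7 200.8] [64.2 81.3] 6.8 area 5067 cent [303.95 200.84] P [0.5023 0.0359 0.1506] zmax [0.1473 0.1506 0.1537]
   world rect [0.5039 0.0336] [0.1751 0.2201] 82.64
   line [ 0.9923 -0.1237  0.5029  0.0359]
top bar px [241.4 192.2] [14.8 53.8] 7.1 area 312 cent [237.64 192.07] P [0.527  0.2075 0.2021] zmax [0.0991 0.2021 0.2057]
K [[382.3, 0.0, 318.4], [0.0, 382.3, 204.9], [0.0, 0.0, 1.0]]
scene short px [254.5 159.5] [ 9. 15.] 90.0 area 131 cent [254.65 159.47] P [ 0.5462 -0.2865  0.089 ] zmax [0.0848 0.089  0.0929]
scene tall px [284.  135.5] [ 9. 14.] 90.0 area 118 cent [283.78 135.63] P [ 0.4382 -0.3051  0.1294] zmax [0.1256 0.1294 0.1318]
scene handle px [301.1 182.5] [ 4.9 43.2] 76.0 area 200 cent [300.98 182.32] P [ 0.4793 -0.0911  0.1327] zmax [-0.0024  0.1327  0.1379]
   world rect [ 0.4485 -0.1541] [0.184  0.1376] 67.17
   line [ 0.9917 -0.1285  0.4854 -0.0897]
scene lid px [319.1 211.9] [53.  90.5] 74.2 area 4179 cent [317.69 212.73] P [0.5082 0.0446 0.1485] zmax [0.1443 0.1485 0.1518]
   world rect [0.5031 0.0358] [0.1776 0.2214] 82.14
   line [ 0.9896 -0.144   0.5072  0.0427]
(305, 190) [0.5321 0.0325 0.1516]
(351, 206) [ 0.4877 -0.0923  0.1316]
(416, 180) [ 0.5616 -0.2829  0.0899]
(428, 220) [ 0.4456 -0.3026  0.127 ]
(395, 220) [ 0.4507 -0.2342  0.0097]
(237, 192) [0.5245 0.2054 0.203 ]
(255, 190) [0.5521 0.1951 0.0016]
```

```bash
cat >> h.py <<'E'
from scipy.spatial.transform import Rotation as Ro
B=np.array([.9923,-.1236,0]);F=np.array([.1236,.9923,0]);Z=np.array([0,0,1.])
HINGE=np.array([.5149,.1258,.112]);
def bar(th): a=th+np.arctan2(19,221); return HINGE+.2218*(-np.cos(a)*F+np.sin(a)*Z)
def rot(tilt,yaw=-7.1): return Ro.from_rotvec(np.radians(tilt)*B)*Ro.from_euler('xyz',[180,0,yaw],degrees=True)
def pose(p,tilt,off): R=rot(tilt);return p+off*R.as_matrix()[:,2],R   # off: TCP ahead of p along the tool
def diff(p,R,p0,R0): return np.round((p-p0)/.025,2).tolist(),np.round(np.degrees((R*R0.inv()).as_rotvec())/6,2).tolist()
def now():
    s=ctrl.observe();return s['tool_pos'],Ro.from_euler('xyz',s['tcp_rot'],degrees=True)
E
python3 - <<'E'
from h import *
p0,R0=now()
p1,R1=pose(bar(0),40,-.06);p2,R2=pose(bar(0),40,.019)
print('bar',bar(0),p1,p2);print(diff(p1,R1,p0,R0));print(diff(p2,R2,p1,R1))
E
```

```text
bar [ 0.48758628 -0.09348323  0.13099869] [ 0.48281934 -0.13175373  0.17696222] [ 0.48909581 -0.08136424  0.11644358]
([14.26, 17.14, -0.65], [6.67, 0.33, -3.17])
([0.25, 2.02, -2.42], [0.0, 0.0, 0.0])
```

>>> {"fn": "send_rows", "kwargs": {"increments": [[0.7,0.8,0.6,0.33,0.02,-0.16,0.5],[0.7,0.8,0.6,0.33,0.02,-0.16,0.5],[0.7,0.8,0.6,0.33,0.02,-0.16,0.5],[0.7,0.8,0.6,0.33,0.02,-0.16,0.5],[0.7,0.8,0.6,0.33,0.02,-0.16,0.5]]}}

```text
time_s: 0.52
tool_pos: [0.2146, -0.4596, 0.2695]
tcp_rot: [-170.0, -1.2, 7.7]
wrist_force: [-0.3, -0.7, 1.0]
width: 0.0429
gripper_force: 0.0
```

>>> {"fn": "send_rows", "kwargs": {"increments": [[0.7,0.9,0,0.33,0.02,-0.16,0.5],[0.7,0.9,0,0.33,0.02,-0.16,0.5],[0.7,0.9,0,0.33,0.02,-0.16,0.5],[0.7,0.9,0,0.33,0.02,-0.16,0.5],[0.7,0.9,0,0.33,0.02,-0.16,0.5]]}}

```text
time_s: 0.93
tool_pos: [0.3022, -0.3471, 0.2689]
tcp_rot: [-160.1, -1.5, 2.7]
wrist_force: [-0.1, -0.1, -0.6]
width: 0.0427
gripper_force: 0.0
```

>>> {"fn": "send_rows", "kwargs": {"increments": [[0.7,0.9,0,0.33,0.02,-0.16,0.5],[0.7,0.9,0,0.33,0.02,-0.16,0.5],[0.7,0.9,0,0.33,0.02,-0.16,0.5],[0.7,0.9,0,0.33,0.02,-0.16,0.5],[0.7,0.9,0,0.33,0.02,-0.16,0.5]]}}

```text
time_s: 1.35
tool_pos: [0.3896, -0.2346, 0.2689]
tcp_rot: [-150.2, -0.9, -2.3]
wrist_force: [-0.6, -0.2, 0.3]
width: 0.0425
gripper_force: 0.0
```

>>> {"fn": "send_rows", "kwargs": {"increments": [[0.7,0.8,0,0.33,0.02,-0.16,0.5],[0.7,0.8,0,0.33,0.02,-0.16,0.5],[0.7,0.8,0,0.33,0.02,-0.16,0.5],[0.7,0.8,0,0.33,0.02,-0.16,0.5],[0,0,0,0,0,0,0.5]]}}

```text
time_s: 1.77
tool_pos: [0.4598, -0.1529, 0.268]
tcp_rot: [-142.2, 0.2, -6.0]
wrist_force: [-0.4, -0.0, -0.8]
width: 0.0426
gripper_force: 0.0
```

Run:
```python
from h import *
s=ctrl.observe();print(s['time_s'],s['joints'],s['wrist_force'],s['width'])
p0,R0=now()
p1,R1=pose(bar(0),40,-.06)
print(p0,s['tcp_rot'],diff(p1,R1,p0,R0))
im=ctrl.get_image('wrist');cv2.imwrite('pics/w1.png',im['pixels']);print(np.round(im['hand_eye'],3),im['camera_matrix'])
np.savez('w1.npz',p=p0,R=R0.as_matrix(),px=im['pixels'],d=im['range_z'],K=im['camera_matrix'],X=im['hand_eye'])
```

```text
1.7667 [-48.68377229  11.51974118  88.72595032  27.73871319 105.67094279
  48.79289173] [-0.41967454 -0.01726106 -0.82096532] 0.0425512738599258
[ 0.45980908 -0.15291843  0.26800847] [-142.23722498    0.23498399   -6.02233562] ([0.92, 0.85, -3.64], [0.37, -0.08, -0.18])
[[-0.    -0.959 -0.284  0.072]
 [ 1.     0.    -0.001  0.   ]
 [ 0.001 -0.284  0.959 -0.18 ]
 [ 0.     0.     0.     1.   ]] [[347.76023433   0.         317.61833956]
 [  0.         347.76023433 197.61594709]
 [  0.           0.           1.        ]]
```

View pics/w1.png

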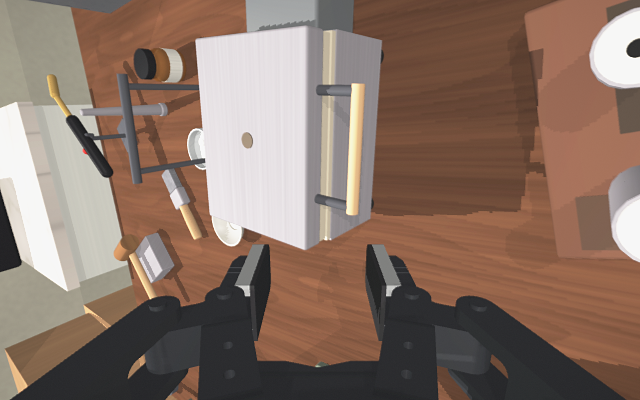

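The wrist view shows the handle from (358,84) to (351,214), between its rods, with the flasks at the right edge. I'll locate the handle from this view.

```bash
cat >> h.py <<'E'
def wpts(f):
    d=np.load(f);v,u=np.mgrid[:400,:640];K=d['K'];z=d['d']
    c=np.stack([(u-K[0,2])/K[0,0]*z,(v-K[1,2])/K[1,1]*z,z],-1)
    X=d['X'];t=c@X[:3,:3].T+X[:3,3];P=t@d['R'].T+d['p'];P[z==0]=np.nan;return d,P
E
python3 - <<'E'
from h import *
d,P=wpts('w1.npz')
hsv=cv2.cvtColor(d['px'],cv2.COLOR_BGR2HSV)
m=(hsv[...,1]>60)&(hsv[...,2]>170);m[:80]=0;m[218:]=0;m[:,:344]=0;m[:,368:]=0
r=cv2.minAreaRect(np.argwhere(m)[:,::-1].astype(np.float32));print(r,m.sum())
m=cv2.erode(m.astype(np.uint8),np.ones((3,3)))>0
Q=P[m];print(np.nanmedian(Q,0),np.nanpercentile(Q[:,2],[5,95]))
print('line',cv2.fitLine(Q[np.isfinite(Q[:,0])].astype(np.float32),2,0,.01,.01).ravel())
# ray through bar centre at plane z=.131
K=d['K'];X=d['X'];c=np.linalg.inv(K)@[r[0][0],r[0][1],1];o=d['R']@X[:3,3]+d['p'];w=d['R']@X[:3,:3]@c
for z in(.131,.137):print(o+w*(z-o[2])/w[2])
print('cam',o)
p0,R0=now();p1,R1=pose(bar(0),40,-.06)
E
```

```text
((354.34393310546875, 148.9654541015625), (13.507619857788086, 132.13290405273438), 3.012787342071533) 1115
[ 0.49148017 -0.09839215  0.13472199] [0.1317455  0.13681325]
line [ 0.9916399  -0.12903161  0.00100689  0.48947874 -0.09819974  0.13455182]
[ 0.48841552 -0.09269165  0.131     ]
[ 0.48909451 -0.0965083   0.137     ]
cam [ 0.52000102 -0.2702356   0.41010942]
```

>>> {"fn": "send_rows", "kwargs": {"increments": [[0.23,0.21,-0.91,0.09,-0.02,-0.04,0.4],[0.23,0.21,-0.91,0.09,-0.02,-0.04,0.4],[0.23,0.21,-0.91,0.09,-0.02,-0.05,0.4],[0.23,0.21,-0.91,0.1,-0.02,-0.05,0.4],[0,0,0,0,0,0,0.4]]}}

```text
time_s: 2.23
tool_pos: [0.4792, -0.1331, 0.1739]
tcp_rot: [-140.0, 0.4, -7.2]
wrist_force: [-0.3, -0.3, -0.8]
width: 0.034
gripper_force: 0.0
```

>>> {"fn": "send_rows", "kwargs": {"increments": [[0.05,0.4,-0.48,0,0,0,0.4],[0.05,0.4,-0.48,0,0,0,0.4],[0.05,0.4,-0.48,0,0,0,0.4],[0.05,0.4,-0.48,0,0,0,0.4],[0.05,0.4,-0.48,0,0,0,0.4]]}}

```text
time_s: 2.65
tool_pos: [0.4885, -0.086, 0.1191]
tcp_rot: [-140.3, -0.2, -7.3]
wrist_force: [0.0, 0.2, -0.2]
width: 0.0342
gripper_force: 0.0
```

>>> {"fn": "send_rows", "kwargs": {"increments": [[0,0,0,0,0,0,0.1],[0,0,0,0,0,0,0.1],[0,0,0,0,0,0,0.0],[0,0,0,0,0,0,0],[0,0,0,0,0,0,0]], "grip_force": 30}}

```text
time_s: 3.07
tool_pos: [0.4889, -0.0862, 0.1193]
tcp_rot: [-140.3, -0.2, -7.3]
wrist_force: [0.1, -1.0, 0.4]
width: 0.0001
gripper_force: 0.0
```

Run:
```python
from h import *
s=ctrl.observe();print(s['time_s'],s['joints'],s['wrist_force'],s['width'],s['gripper_force'])
p0,R0=now();print(p0,s['tcp_rot'])
z=R0.as_matrix()[:,2];b=p0-.019*z;print('bar est',b,'model',bar(0))
off=p0-pose(bar(0),40,.019)[0]
# arc plan: theta 0->95deg, tilt 40 -> -20
pp,RR=p0,R0
for i in range(1,21):
    th=np.radians(95)*i/20;p,R=pose(bar(th),40-60*i/20,.019);p=p+off*(1-i/20)
    print(i,[x for y in diff(p,R,pp,RR) for x in y],np.round(p,3));pp,RR=p,R
```

```text
3.0667 [-42.94331864  19.59966386  98.80893854  31.39735346  87.68241638
  45.53176678] [ 0.06832013 -0.96392024  0.36310662] 7.354520564186666e-05 0.0
[ 0.48888751 -0.08621876  0.11927938] [-140.30131189   -0.1962288    -7.28784639]
bar est [ 0.48729832 -0.09825062  0.13389816] model [ 0.48758628 -0.09348323  0.13099869]
1 [0.01, 0.07, 0.7, -0.44, 0.09, 0.03] [ 0.489 -0.084  0.137]
2 [0.02, 0.13, 0.69, -0.5, 0.06, -0.0] [ 0.489 -0.081  0.154]
3 [0.02, 0.19, 0.68, -0.5, 0.06, 0.0] [ 0.49  -0.077  0.171]
4 [0.03, 0.24, 0.66, -0.5, 0.06, 0.0] [ 0.491 -0.07   0.187]
5 [0.04, 0.3, 0.64, -0.5, 0.06, -0.0] [ 0.492 -0.063  0.203]
6 [0.04, 0.35, 0.61, -0.5, 0.06, -0.0] [ 0.493 -0.054  0.219]
7 [0.05, 0.4, 0.58, -0.5, 0.06, -0.0] [ 0.494 -0.044  0.233]
8 [0.05, 0.45, 0.54, -0.5, 0.06, 0.0] [ 0.495 -0.033  0.246]
9 [0.06, 0.49, 0.5, -0.5, 0.06, 0.0] [ 0.497 -0.021  0.259]
10 [0.07, 0.53, 0.46, -0.5, 0.06, -0.0] [ 0.498 -0.008  0.27 ]
11 [0.07, 0.57, 0.41, -0.5, 0.06, 0.0] [0.5   0.007 0.281]
12 [0.07, 0.6, 0.36, -0.5, 0.06, -0.0] [0.502 0.022 0.29 ]
13 [0.08, 0.63, 0.31, -0.5, 0.06, -0.0] [0.504 0.037 0.298]
14 [0.08, 0.65, 0.26, -0.5, 0.06, 0.0] [0.506 0.054 0.304]
15 [0.08, 0.67, 0.2, -0.5, 0.06, 0.0] [0.508 0.07  0.309]
16 [0.08, 0.69, 0.14, -0.5, 0.06, -0.0] [0.51  0.087 0.313]
17 [0.09, 0.7, 0.09, -0.5, 0.06, -0.0] [0.512 0.105 0.315]
18 [0.09, 0.7, 0.03, -0.5, 0.06, -0.0] [0.515 0.122 0.316]
19 [0.09, 0.7, -0.03, -0.5, 0.06, 0.0] [0.517 0.14  0.315]
20 [0.09, 0.7, -0.09, -0.5, 0.06, -0.0] [0.519 0.157 0.313]
```

Run:
```python
from h import *
p0,R0=now();im=ctrl.get_image('wrist');cv2.imwrite('pics/w2.png',im['pixels'])
np.savez('w2.npz',p=p0,R=R0.as_matrix(),px=im['pixels'],d=im['range_z'],K=im['camera_matrix'],X=im['hand_eye'])
```

```text
(no output)
```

View pics/w2.png

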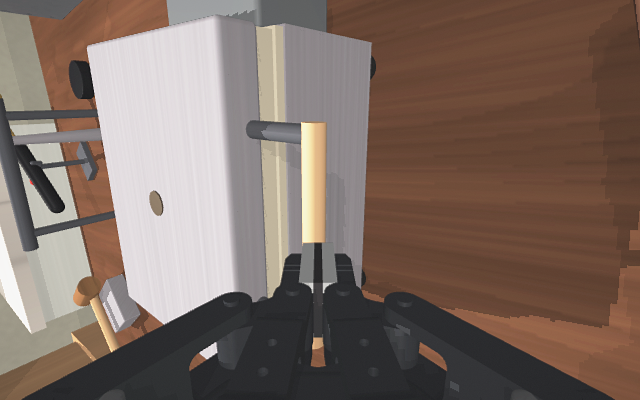

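The wrist view shows the bar running from (313,125) down to the fingers at (313,243) and reappearing at (318,345). The shut fingers are lined up with it, so I'll check the depth.

Run:
```python
from h import *
d,P=wpts('w2.npz')
T=(P-d['p'])@d['R']
for u,v in((313,130),(313,160),(313,200),(313,235),(305,200),(322,200),(318,345),(318,300),(303,262),(330,262),(318,255)):
    print((u,v),'tool',np.round(T[v,u],4),'world',np.round(P[v,u],4))
```

```text
(313, 130) tool [ 0.0563 -0.0023 -0.0207] world [ 0.5433 -0.1047  0.1369]
(313, 160) tool [ 0.0422 -0.0024 -0.0186] world [ 0.5295 -0.1015  0.1353]
(313, 200) tool [ 0.023  -0.0024 -0.0198] world [ 0.5103 -0.0998  0.1362]
(313, 235) tool [ 0.005  -0.0025 -0.0203] world [ 0.4924 -0.0978  0.1365]
(305, 200) tool [ 0.0226 -0.0063 -0.0185] world [ 0.5103 -0.0959  0.1376]
(322, 200) tool [ 0.0227  0.0019 -0.0189] world [ 0.5097 -0.1025  0.1327]
(318, 345) tool [-0.0602 -0.     -0.0199] world [ 0.4275 -0.0912  0.1344]
(318, 300) tool [ 0.0034 -0.     -0.0746] world [ 0.486  -0.1339  0.1767]
(303, 262) tool [ 0.0101 -0.0058 -0.0593] world [ 0.4945 -0.1207  0.1686]
(330, 262) tool [ 0.0101  0.0046 -0.0592] world [ 0.4935 -0.1285  0.162 ]
(318, 255) tool [ 0.0104 -0.     -0.0538] world [ 0.4947 -0.1216  0.1607]
```

Run:
```python
from h import *
for f,us,vs in(('w2.npz',(296,304,312,318,326,334),range(238,300,6)),('w1.npz',(250,258,264,370,376,384),range(240,340,10))):
    d,P=wpts(f);T=(P-d['p'])@d['R']
    for v in vs: print(v,[tuple((T[v,u]*1000).round(0).astype(int)) if np.isfinite(T[v,u,0]) else None for u in us])
d=np.load('w2.npz');c=d['px'][110:370,220:420];cv2.imwrite('pics/w2c.png',cv2.resize(c,None,fx=3,fy=2.3,interpolation=2)[:598])
s=ctrl.observe();print(s['width'],s['gripper_force'],s['wrist_force'])
```

```text
238 [(np.int64(-21), np.int64(-15), np.int64(38)), (np.int64(2), np.int64(-7), np.int64(-17)), (np.int64(4), np.int64(-3), np.int64(-21)), (np.int64(3), np.int64(0), np.int64(-20)), (np.int64(-32), np.int64(6), np.int64(63)), (np.int64(-36), np.int64(12), np.int64(71))]
244 [(np.int64(-26), np.int64(-15), np.int64(38)), (np.int64(11), np.int64(-6), np.int64(-44)), (np.int64(11), np.int64(-3), np.int64(-44)), (np.int64(11), np.int64(0), np.int64(-44)), (np.int64(11), np.int64(3), np.int64(-44)), (np.int64(-40), np.int64(12), np.int64(70))]
250 [(np.int64(-31), np.int64(-15), np.int64(39)), (np.int64(11), np.int64(-6), np.int64(-50)), (np.int64(10), np.int64(-2), np.int64(-49)), (np.int64(11), np.int64(0), np.int64(-49)), (np.int64(11), np.int64(3), np.int64(-50)), (np.int64(-46), np.int64(13), np.int64(71))]
256 [(np.int64(7), np.int64(-9), np.int64(-47)), (np.int64(11), np.int64(-6), np.int64(-55)), (np.int64(11), np.int64(-2), np.int64(-55)), (np.int64(11), np.int64(0), np.int64(-55)), (np.int64(11), np.int64(3), np.int64(-55)), (np.int64(11), np.int64(6), np.int64(-55))]
262 [(np.i
[... 4043 characters left out ...]
4(21), np.int64(-69)), (np.int64(1), np.int64(22), np.int64(-77))]
320 [(np.int64(-1), np.int64(-23), np.int64(-80)), (np.int64(-6), np.int64(-22), np.int64(-72)), (np.int64(-366), np.int64(-109), np.int64(424)), (np.int64(-260), np.int64(80), np.int64(278)), (np.int64(-7), np.int64(21), np.int64(-71)), (np.int64(-3), np.int64(23), np.int64(-77))]
330 [(np.int64(16), np.int64(-17), np.int64(-108)), (np.int64(-10), np.int64(-22), np.int64(-74)), (np.int64(-390), np.int64(-111), np.int64(425)), (np.int64(-276), np.int64(80), np.int64(276)), (np.int64(-11), np.int64(21), np.int64(-71)), (np.int64(16), np.int64(16), np.int64(-107))]
8.061659995434178e-05 0.0 [-0.20357201  0.64740691  0.05956202]
```

View pics/w2c.png

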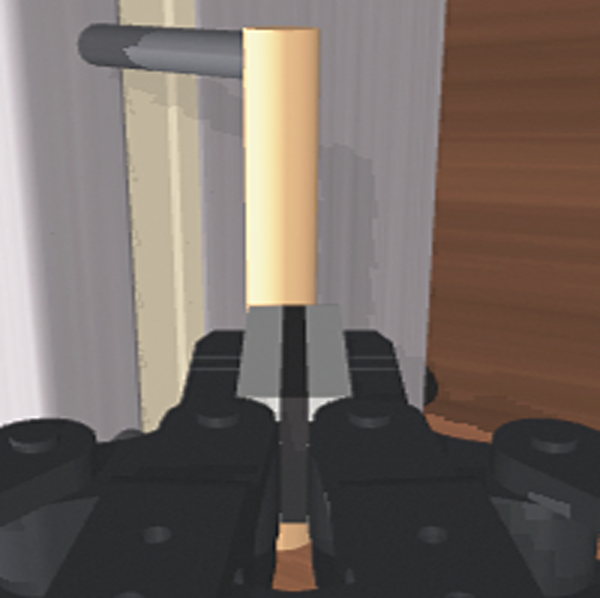

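Depth shows the shut fingertips about 42 mm behind the reported TCP, and the bar about 22 mm beyond the tips. The pads sit around tool z = -59 mm, so the fingers stopped short. I'll open them, advance 44 mm and close again.

>>> {"fn": "send_rows", "kwargs": {"increments": [[0,0,0,0,0,0,0.4],[0,0,0,0,0,0,0.4],[0,0,0,0,0,0,0.4]]}}

```text
time_s: 3.37
tool_pos: [0.4883, -0.085, 0.1184]
tcp_rot: [-140.2, -0.1, -7.3]
wrist_force: [-0.2, 0.1, 0.0]
width: 0.0338
gripper_force: 0.0
```

>>> {"fn": "send_rows", "kwargs": {"increments": [[0.03,0.24,-0.26,0,0,0,0.4],[0.03,0.24,-0.26,0,0,0,0.4],[0.03,0.24,-0.26,0,0,0,0.4],[0.03,0.23,-0.26,0,0,0,0.4],[0.03,0.23,-0.26,0,0,0,0.4]]}}

```text
time_s: 3.78
tool_pos: [0.4916, -0.0542, 0.0848]
tcp_rot: [-140.2, -0.0, -7.2]
wrist_force: [-0.8, -1.0, -0.0]
width: 0.0342
gripper_force: 0.0
```

>>> {"fn": "send_rows", "kwargs": {"increments": [[0,0,0,0,0,0,0.2],[0,0,0,0,0,0,0.1],[0,0,0,0,0,0,0.0],[0,0,0,0,0,0,0],[0,0,0,0,0,0,0]], "grip_force": 30}}

```text
time_s: 4.2
tool_pos: [0.4913, -0.0546, 0.0855]
tcp_rot: [-140.1, 0.0, -7.2]
wrist_force: [0.2, 5.2, -4.3]
width: 0.0106
gripper_force: 29.1
```

Run:
```python
from h import *
p0,R0=now();im=ctrl.get_image('wrist')
np.savez('w3.npz',p=p0,R=R0.as_matrix(),px=im['pixels'],d=im['range_z'],K=im['camera_matrix'],X=im['hand_eye'])
d,P=wpts('w3.npz');T=(P-d['p'])@d['R'];hsv=cv2.cvtColor(d['px'],cv2.COLOR_BGR2HSV)
m=(hsv[...,1]>60)&(hsv[...,2]>170)&(abs(T[...,1])<.02)&(T[...,2]<-.03);m=cv2.erode(m.astype(np.uint8),np.ones((3,3)))>0
print(m.sum(),[np.nanpercentile(T[m][:,i]*1000,[5,50,95]).round(1) for i in range(3)])
Q=P[m];print(np.nanmedian(Q,0))
for v in range(200,320,8): print(v,[(T[v,u]*1000).round(0).tolist() for u in (296,304,318,332,340)])
s=ctrl.observe();print(s['width'],s['gripper_force'],s['wrist_force'],s['wrist_torque'])
```

```text
5082 [array([-26.2,  16.8,  57.1]), array([-3.7,  0.7,  4.4]), array([-67.4, -66.2, -64.3])]
[ 0.50256827 -0.09965622  0.13614642]
200 [[19.0, -11.0, -8.0], [37.0, -5.0, -65.0], [37.0, -0.0, -67.0], [37.0, 5.0, -65.0], [10.0, 13.0, 22.0]]
208 [[15.0, -11.0, -8.0], [33.0, -5.0, -64.0], [34.0, -0.0, -67.0], [33.0, 5.0, -63.0], [5.0, 13.0, 22.0]]
216 [[11.0, -12.0, -8.0], [30.0, -5.0, -64.0], [31.0, -0.0, -67.0], [31.0, 5.0, -65.0], [-0.0, 14.0, 23.0]]
224 [[7.0, -12.0, -9.0], [27.0, -5.0, -64.0], [29.0, -0.0, -67.0], [28.0, 5.0, -65.0], [-5.0, 14.0, 22.0]]
232 [[2.0, -12.0, -8.0], [25.0, -5.0, -65.0], [25.0, -0.0, -66.0], [24.0, 5.0, -64.0], [-11.0, 14.0, 22.0]]
240 [[-3.0, -12.0, -8.0], [21.0, -5.0, -64.0], [22.0, -0.0, -67.0], [21.0, 5.0, -64.0], [-17.0, 14.0, 24.0]]
248 [[10.0, -9.0, -47.0], [18.0, -5.0, -64.0], [19.0, -0.0, -66.0], [18.0, 5.0, -63.0], [11.0, 9.0, -48.0]]
256 [[11.0, -9.0, -55.0], [15.0, -5.0, -64.0], [16.0, -0.0, -66.0], [15.0, 5.0, -63.0], [11.0, 9.0, -55.0]]
264 [[10.0, -8.0, -61.0], [12.0, -5.0, -65.0], [13.0, -0.0, -66.0], [11.0, 5.0, -63.0], [10.0, 8.0, -61.0]]
272 [[11.0, -8.0, -68.0], [9.0, -5.0, -65.0], [10.0, -0.0, -67.0], [8.0, 5.0, -63.0], [11.0, 8.0, -68.0]]
280 [[11.0, -8.0, -74.0], [5.0, -5.0, -64.0], [7.0, -0.0, -67.0], [5.0, 5.0, -64.0], [10.0, 8.0, -73.0]]
288 [[8.0, -8.0, -75.0], [1.0, -5.0, -63.0], [3.0, -0.0, -67.0], [2.0, 5.0, -64.0], [8.0, 8.0, -74.0]]
296 [[7.0, -7.0, -77.0], [-2.0, -5.0, -64.0], [0.0, -0.0, -67.0], [-1.0, 5.0, -65.0], [6.0, 7.0, -77.0]]
304 [[5.0, -7.0, -80.0], [-6.0, -5.0, -64.0], [-3.0, -0.0, -67.0], [-4.0, 5.0, -66.0], [7.0, 7.0, -82.0]]
312 [[3.0, -7.0, -81.0], [-9.0, -5.0, -64.0], [-7.0, -0.0, -66.0], [-6.0, 5.0, -68.0], [5.0, 7.0, -84.0]]
0.011278140355872867 29.120817482471466 [-0.74002317  4.8254082  -4.07756334] [-0.094446    0.1807616   0.09672697]
```

```bash
cat >> h.py <<'E'
def arc(t0,t1,a0,a1,n,off=.061):
    pp,RR=now()
    for i in range(1,n+1):
        th=np.radians(t0+(t1-t0)*i/n);a=a0+(a1-a0)*i/n;p,R=pose(bar(th),a,off)
        if i==1: e=pp-pose(bar(np.radians(t0)),a0,off)[0];print('err mm',(e*1000).round(1))
        p=p+e*(1-i/n)
        print(i,[x for y in diff(p,R,pp,RR) for x in y],np.round(p,3));pp,RR=p,R
E
python3 -c "
from h import *
arc(0,80,40,-10,20)"
```

```text
err mm [-1.1  0.   1.3]
1 [0.0, -0.01, 0.55, -0.39, 0.05, 0.02] [ 0.491 -0.055  0.099]
2 [0.01, 0.03, 0.54, -0.41, 0.05, 0.0] [ 0.491 -0.054  0.113]
3 [0.01, 0.07, 0.54, -0.41, 0.05, -0.0] [ 0.492 -0.052  0.126]
4 [0.02, 0.11, 0.53, -0.41, 0.05, 0.0] [ 0.492 -0.05   0.139]
5 [0.02, 0.15, 0.52, -0.41, 0.05, -0.0] [ 0.493 -0.046  0.152]
6 [0.03, 0.18, 0.5, -0.41, 0.05, -0.0] [ 0.493 -0.041  0.165]
7 [0.03, 0.22, 0.49, -0.41, 0.05, -0.0] [ 0.494 -0.036  0.177]
8 [0.03, 0.25, 0.47, -0.41, 0.05, -0.0] [ 0.495 -0.029  0.189]
9 [0.04, 0.29, 0.45, -0.41, 0.05, -0.0] [ 0.496 -0.022  0.2  ]
10 [0.04, 0.32, 0.42, -0.41, 0.05, -0.0] [ 0.497 -0.014  0.21 ]
11 [0.05, 0.35, 0.4, -0.41, 0.05, -0.0] [ 0.498 -0.006  0.22 ]
12 [0.05, 0.37, 0.37, -0.41, 0.05, -0.0] [0.499 0.004 0.229]
13 [0.05, 0.4, 0.34, -0.41, 0.05, -0.0] [0.501 0.014 0.238]
14 [0.05, 0.42, 0.31, -0.41, 0.05, 0.0] [0.502 0.024 0.245]
15 [0.06, 0.44, 0.27, -0.41, 0.05, -0.0] [0.503 0.035 0.252]
16 [0.06, 0.46, 0.24, -0.41, 0.05, -0.0] [0.505 0.047 0.258]
17 [0.06, 0.48, 0.2, -0.41, 0.05, -0.0] [0.506 0.058 0.263]
18 [0.06, 0.49, 0.17, -0.41, 0.05, 0.0] [0.508 0.071 0.267]
19 [0.06, 0.5, 0.13, -0.41, 0.05, -0.0] [0.51  0.083 0.271]
20 [0.07, 0.51, 0.09, -0.41, 0.05, 0.0] [0.511 0.096 0.273]
```

>>> {"fn": "send_rows", "kwargs": {"increments": [[0,-0.01,0.55,-0.4,0.05,0,0],[0.01,0.03,0.54,-0.41,0.05,0,0],[0.01,0.07,0.54,-0.41,0.05,0,0],[0.02,0.11,0.53,-0.41,0.05,0,0],[0.02,0.15,0.52,-0.41,0.05,0,0]]}}

```text
time_s: 4.67
tool_pos: [0.4922, -0.046, 0.1526]
tcp_rot: [-152.6, 0.0, -7.2]
wrist_force: [-0.7, 6.5, -7.2]
width: 0.0106
gripper_force: 29.5
```

```bash
python3 -c "
from h import *
s=ctrl.observe();print(s['width'],s['wrist_force'],s['wrist_torque'])
arc(20,80,27.5,-10,15)"
```

```text
0.01063404616067462 [-0.73730086  6.50786547 -7.22974847] [-0.15312314  0.23216873  0.07090597]
err mm [-1.3 -0.1  1.3]
1 [0.03, 0.18, 0.5, -0.4, 0.05, 0.02] [ 0.493 -0.041  0.165]
2 [0.03, 0.22, 0.48, -0.41, 0.05, -0.0] [ 0.494 -0.036  0.177]
3 [0.03, 0.25, 0.47, -0.41, 0.05, -0.0] [ 0.495 -0.03   0.189]
4 [0.04, 0.29, 0.44, -0.41, 0.05, -0.0] [ 0.496 -0.022  0.2  ]
5 [0.04, 0.32, 0.42, -0.41, 0.05, -0.0] [ 0.497 -0.014  0.211]
6 [0.05, 0.35, 0.39, -0.41, 0.05, -0.0] [ 0.498 -0.006  0.22 ]
7 [0.05, 0.37, 0.37, -0.41, 0.05, -0.0] [0.499 0.004 0.23 ]
8 [0.05, 0.4, 0.34, -0.41, 0.05, -0.0] [0.5   0.013 0.238]
9 [0.06, 0.42, 0.3, -0.41, 0.05, 0.0] [0.502 0.024 0.246]
10 [0.06, 0.44, 0.27, -0.41, 0.05, -0.0] [0.503 0.035 0.252]
11 [0.06, 0.46, 0.24, -0.41, 0.05, -0.0] [0.505 0.047 0.258]
12 [0.06, 0.48, 0.2, -0.41, 0.05, -0.0] [0.506 0.058 0.263]
13 [0.06, 0.49, 0.16, -0.41, 0.05, 0.0] [0.508 0.071 0.267]
14 [0.07, 0.5, 0.13, -0.41, 0.05, -0.0] [0.51  0.083 0.271]
15 [0.07, 0.51, 0.09, -0.41, 0.05, 0.0] [0.511 0.096 0.273]
```

>>> {"fn": "send_rows", "kwargs": {"increments": [[0.03,0.22,0.49,-0.4,0.05,0,0],[0.03,0.25,0.48,-0.41,0.05,0,0],[0.03,0.26,0.46,-0.41,0.05,0,0],[0.04,0.29,0.44,-0.41,0.05,0,0],[0.04,0.32,0.42,-0.41,0.05,0,0]]}}

```text
time_s: 5.08
tool_pos: [0.4965, -0.0152, 0.211]
tcp_rot: [-165.2, -0.1, -7.3]
wrist_force: [-4.8, -4.9, 0.3]
width: 0.0105
gripper_force: 30.0
```

>>> {"fn": "send_rows", "kwargs": {"increments": [[0.05,0.35,0.39,-0.41,0.05,0,0],[0.05,0.37,0.36,-0.41,0.05,0,0],[0.05,0.4,0.33,-0.41,0.05,0,0],[0.06,0.42,0.3,-0.41,0.05,0,0],[0.06,0.44,0.27,-0.41,0.05,0,0]]}}

```text
time_s: 5.5
tool_pos: [0.5032, 0.0344, 0.2538]
tcp_rot: [-177.6, -0.2, -7.2]
wrist_force: [-8.1, -3.6, 3.4]
width: 0.0106
gripper_force: 30.2
```

```bash
python3 -c "
from h import *
s=ctrl.observe();print(s['width'],s['wrist_force'],s['wrist_torque'],s['joints'])
arc(60,90,2.5,-12,8)"
```

```text
0.010636374751228668 [-8.11577936 -3.58453753  3.43821905] [-0.76906195  1.19864374  0.06933281] [-7.61521072  0.25381184 94.03878486  2.37272771 85.54263449 89.44443705]
err mm [-0.4 -0.7  1.8]
1 [0.06, 0.46, 0.22, -0.27, 0.07, 0.02] [0.505 0.046 0.259]
2 [0.06, 0.47, 0.18, -0.3, 0.04, -0.0] [0.506 0.058 0.264]
3 [0.06, 0.48, 0.15, -0.3, 0.04, 0.0] [0.508 0.07  0.268]
4 [0.06, 0.49, 0.12, -0.3, 0.04, 0.0] [0.509 0.082 0.27 ]
5 [0.06, 0.5, 0.08, -0.3, 0.04, -0.0] [0.511 0.094 0.273]
6 [0.06, 0.5, 0.05, -0.3, 0.04, -0.0] [0.512 0.107 0.274]
7 [0.06, 0.5, 0.01, -0.3, 0.04, 0.0] [0.514 0.119 0.274]
8 [0.06, 0.5, -0.03, -0.3, 0.04, -0.0] [0.516 0.132 0.273]
```

>>> {"fn": "send_rows", "kwargs": {"increments": [[0.01,0.46,0.21,-0.3,0.04,0,0],[0.02,0.47,0.17,-0.3,0.04,0,0],[0.03,0.48,0.14,-0.3,0.04,0,0]]}}

```text
time_s: 5.75
tool_pos: [0.5082, 0.0703, 0.2682]
tcp_rot: [177.1, -0.6, -7.2]
wrist_force: [2.7, -3.4, 4.8]
width: 0.0109
gripper_force: 30.8
```

>>> {"fn": "send_rows", "kwargs": {"increments": [[0.05,0.34,0.07,-0.2,0.03,0,0],[0.04,0.34,0.05,-0.2,0.03,0,0],[0.04,0.34,0.03,-0.2,0.03,0,0]]}}

```text
time_s: 6.0
tool_pos: [0.5117, 0.0963, 0.2733]
tcp_rot: [173.5, -0.6, -7.2]
wrist_force: [-2.3, -2.1, 11.5]
width: 0.0107
gripper_force: 31.6
```

>>> {"fn": "send_rows", "kwargs": {"increments": [[0.04,0.34,0.02,-0.2,0.03,0,0],[0.04,0.34,0,-0.2,0.03,0,0],[0,0,0,0,0,0,0]]}}

```text
time_s: 6.25
tool_pos: [0.5143, 0.1156, 0.2745]
tcp_rot: [171.3, -0.6, -7.0]
wrist_force: [-3.1, 0.0, 13.4]
width: 0.0113
gripper_force: 32.0
```

```bash
python3 -c "
from h import *
s=ctrl.observe();print(s['width'],s['wrist_force'],s['wrist_torque'])
p,R=now();b=p-.061*R.as_matrix()[:,2];r=b-HINGE;th=np.degrees(np.arctan2(r[2],-r@F))-4.9;print('theta',th,'r',np.hypot(r[2],r@F),'side',r@B)
arc(th,th+24,-11,-26,16)"
```

```text
0.011316404964281459 [-3.06083518e+00  4.09396439e-03  1.33529661e+01] [-0.38980101  0.38508258 -0.11812624]
theta 84.84036172388406 r 0.22278244118545862 side -1.4724545492189887e-05
err mm [0.9 2.3 0.6]
1 [0.02, 0.19, 0.0, -0.53, 0.17, -0.01] [0.515 0.12  0.275]
2 [0.02, 0.19, -0.0, -0.16, 0.02, -0.0] [0.515 0.125 0.275]
3 [0.02, 0.19, -0.01, -0.16, 0.02, -0.0] [0.516 0.13  0.274]
4 [0.02, 0.19, -0.01, -0.16, 0.02, 0.0] [0.516 0.134 0.274]
5 [0.02, 0.19, -0.02, -0.16, 0.02, -0.0] [0.517 0.139 0.274]
6 [0.02, 0.18, -0.02, -0.16, 0.02, 0.0] [0.517 0.143 0.273]
7 [0.02, 0.18, -0.03, -0.16, 0.02, -0.0] [0.518 0.148 0.272]
8 [0.02, 0.18, -0.03, -0.16, 0.02, -0.0] [0.519 0.153 0.272]
9 [0.02, 0.18, -0.04, -0.16, 0.02, 0.0] [0.519 0.157 0.271]
10 [0.02, 0.18, -0.04, -0.16, 0.02, -0.0] [0.52  0.162 0.27 ]
11 [0.02, 0.18, -0.05, -0.16, 0.02, 0.0] [0.52  0.166 0.268]
12 [0.02, 0.18, -0.05, -0.16, 0.02, 0.0] [0.521 0.171 0.267]
13 [0.02, 0.18, -0.06, -0.16, 0.02, -0.0] [0.521 0.175 0.265]
14 [0.02, 0.17, -0.06, -0.16, 0.02, 0.0] [0.522 0.179 0.264]
15 [0.02, 0.17, -0.07, -0.16, 0.02, -0.0] [0.522 0.184 0.262]
16 [0.02, 0.17, -0.07, -0.16, 0.02, -0.0] [0.523 0.188 0.26 ]
```

>>> {"fn": "send_rows", "kwargs": {"increments": [[0.02,0.19,0.04,-0.2,0.03,0,0],[0.02,0.19,0.02,-0.16,0.02,0,0],[0.02,0.19,0,-0.16,0.02,0,0],[0,0,0,0,0,0,0]]}}

```text
time_s: 6.58
tool_pos: [0.5159, 0.1294, 0.2744]
tcp_rot: [168.2, -0.5, -7.1]
wrist_force: [0.5, 0.5, 7.7]
width: 0.0108
gripper_force: 31.6
```

>>> {"fn": "send_rows", "kwargs": {"increments": [[0,0,0,0,0,0,0.14],[0,0,0,0,0,0,0.17],[0,0,0,0,0,0,0.2],[0,0,0,0,0,0,0.22],[0,0,0,0,0,0,0.24]], "grip_force": 20}}

```text
time_s: 7.0
tool_pos: [0.5125, 0.1281, 0.2697]
tcp_rot: [168.1, 0.0, -7.1]
wrist_force: [0.1, 0.9, 0.6]
width: 0.0207
gripper_force: 0.2
```

```bash
cat >> h.py <<'E'
def look(f):
    s=ctrl.observe();p0,R0=s['tool_pos'],Ro.from_euler('xyz',s['tcp_rot'],degrees=True);im=ctrl.get_image('wrist')
    np.savez(f,p=p0,R=R0.as_matrix(),px=im['pixels'],d=im['range_z'],K=im['camera_matrix'],X=im['hand_eye'])
    d,P=wpts(f);T=(P-d['p'])@d['R'];hsv=cv2.cvtColor(d['px'],cv2.COLOR_BGR2HSV)
    m=(hsv[...,1]>60)&(hsv[...,2]>140)&(hsv[...,0]<30)&(abs(T[...,1])<.03)&(abs(T[...,2]+.064)<.012)
    k=m&(T[...,0]>.014)&(T[...,0]<.05);w=[]
    for v in np.unique(np.where(k)[0]):
        c=np.where(k[v])[0]; 
        if len(c)>8: w.append((T[v,c,1].min()+T[v,c,1].max())/2)
    y=np.median(w);zt=np.nanpercentile(T[k][:,2],5)+.006
    b=p0+R0.as_matrix()@[0,y,zt];r=b-HINGE;th=np.degrees(np.arctan2(r[2],-r@F))-4.9
    print('t',round(s['time_s'],2),'bar tool y,z mm',round(y*1e3,2),round(zt*1e3,1),'n',len(w),'theta',round(th,2),'r',round(np.hypot(r[2],r@F),4),'F',np.round(s['wrist_force'],1),'w',round(s['width'],4),'tilt',np.round(s['tcp_rot'],1),'p',np.round(p0,4))
    return th
E
python3 -c "
from h import *
th=look('w4.npz');im=np.load('w4.npz')['px'];cv2.imwrite('pics/w4.png',im)
arc(th,th+24,-12,-18,16)"
```

```text
t 7.0 bar tool y,z mm -3.69 -66.4 n 104 theta 90.08 r 0.2227 F [0.1 0.9 0.6] w 0.0207 tilt [168.1   0.   -7.1] p [0.5125 0.1281 0.2697]
err mm [-3.2 -4.2 -3.6]
1 [0.03, 0.22, -0.01, -0.07, 0.0, 0.01] [0.513 0.134 0.269]
2 [0.03, 0.22, -0.02, -0.06, 0.01, -0.0] [0.514 0.139 0.269]
3 [0.03, 0.22, -0.02, -0.06, 0.01, 0.0] [0.515 0.145 0.268]
4 [0.03, 0.22, -0.03, -0.06, 0.01, -0.0] [0.516 0.15  0.268]
5 [0.03, 0.22, -0.03, -0.06, 0.01, 0.0] [0.517 0.156 0.267]
6 [0.03, 0.22, -0.04, -0.06, 0.01, -0.0] [0.518 0.161 0.266]
7 [0.03, 0.22, -0.05, -0.06, 0.01, -0.0] [0.519 0.167 0.265]
8 [0.03, 0.22, -0.05, -0.06, 0.01, -0.0] [0.519 0.172 0.263]
9 [0.03, 0.21, -0.06, -0.06, 0.01, -0.0] [0.52  0.178 0.262]
10 [0.03, 0.21, -0.06, -0.06, 0.01, 0.0] [0.521 0.183 0.26 ]
11 [0.03, 0.21, -0.07, -0.06, 0.01, -0.0] [0.522 0.188 0.259]
12 [0.03, 0.21, -0.07, -0.06, 0.01, 0.0] [0.523 0.194 0.257]
13 [0.03, 0.21, -0.08, -0.06, 0.01, 0.0] [0.523 0.199 0.255]
14 [0.03, 0.2, -0.09, -0.06, 0.01, 0.0] [0.524 0.204 0.253]
15 [0.03, 0.2, -0.09, -0.06, 0.01, 0.0] [0.525 0.209 0.25 ]
16 [0.03, 0.2, -0.1, -0.06, 0.01, 0.0] [0.526 0.214 0.248]
```

The bar rests on the leading (+y) finger at 90°, caged with about 9 mm of slack. I'll ease the lid back in steps and watch the bar with the wrist camera. The stop should be near 110°.

>>> {"fn": "send_rows", "kwargs": {"increments": [[0.01,0.07,0,-0.02,0,0,0.24],[0.01,0.07,-0.01,-0.02,0,0,0.24],[0.01,0.07,0,-0.02,0,0,0.24],[0.01,0.07,-0.01,-0.02,0,0,0.24],[0.01,0.07,0,-0.02,0,0,0.24]]}}

```text
time_s: 7.47
tool_pos: [0.5139, 0.1374, 0.2692]
tcp_rot: [167.5, -0.1, -7.1]
wrist_force: [0.1, 1.1, -0.3]
width: 0.0204
gripper_force: 0.3
```

```bash
python3 -c "
from h import *
look('w5.npz')"
```

```text
t 7.47 bar tool y,z mm -3.61 -65.9 n 104 theta 92.63 r 0.2227 F [ 0.1  1.1 -0.3] w 0.0204 tilt [ 1.675e+02 -1.000e-01 -7.100e+00] p [0.5139 0.1374 0.2692]
```

>>> {"fn": "send_rows", "kwargs": {"increments": [[0.01,0.07,0,-0.02,0,0,0.24],[0.01,0.07,-0.01,-0.02,0,0,0.24],[0.01,0.07,0,-0.02,0,0,0.24],[0.01,0.07,-0.01,-0.02,0,0,0.24],[0.01,0.07,-0.01,-0.02,0,0,0.24]]}}

```text
time_s: 7.93
tool_pos: [0.5152, 0.1461, 0.2688]
tcp_rot: [166.9, -0.2, -7.1]
wrist_force: [-0.1, 0.8, -0.1]
width: 0.0205
gripper_force: 0.4
```

Run:
```python
from h import *
look('w6.npz')
im=cam('scene');P=im['P'];np.savez('scene1.npz',P=P,px=im['pixels'])
# cross-bar: points behind hinge, above the rim
for n in('top0','scene1'):
    P=np.load(n+'.npz')['P'];r=P-HINGE;f=r@F;s=r@B;h=r[...,2]
    k=(f>.05)&(f<.13)&(abs(s)<.07)&(h>.04)&(h<.13)&((abs(s)<.045))
    q=np.c_[f[k],s[k],h[k]];print(n,len(q),np.nanpercentile(q,[5,25,50,75,95],0).round(4).tolist() if len(q) else '')
```

```text
t 7.93 bar tool y,z mm -3.7 -65.1 n 103 theta 95.07 r 0.2227 F [-0.1  0.8 -0.1] w 0.0205 tilt [166.9  -0.2  -7.1] p [0.5152 0.1461 0.2688]
top0 165 [[0.0774, -0.0413, 0.0865], [0.0789, -0.0231, 0.0893], [0.082, -0.0008, 0.0907], [0.0849, 0.0225, 0.0919], [0.0875, 0.0407, 0.0937]]
scene1 259 [[0.0504, -0.0409, 0.0819], [0.0516, -0.0234, 0.0868], [0.0838, -0.0001, 0.0891], [0.0863, 0.0228, 0.0977], [0.0889, 0.0404, 0.1272]]
```

The stop bar measures about 82 mm behind the hinge and 86 mm above it, which predicts contact near 111–112°. I'll go to about 105° now, then in single steps.

>>> {"fn": "send_rows", "kwargs": {"increments": [[0.01,0.07,-0.01,-0.02,0,0,0.24],[0.01,0.07,-0.01,-0.02,0,0,0.24],[0.01,0.07,-0.01,-0.02,0,0,0.24],[0.01,0.07,-0.02,-0.02,0,0,0.24],[0.01,0.07,-0.02,-0.02,0,0,0.24]]}}

```text
time_s: 8.45
tool_pos: [0.5165, 0.1548, 0.2671]
tcp_rot: [166.3, -0.2, -7.1]
wrist_force: [0.2, 1.6, 0.0]
width: 0.0207
gripper_force: 0.4
```

```bash
python3 -c "
from h import *
look('w6.npz')"
```

```text
t 8.45 bar tool y,z mm -3.76 -64.9 n 103 theta 97.57 r 0.2226 F [0.2 1.6 0. ] w 0.0207 tilt [166.3  -0.2  -7.1] p [0.5165 0.1548 0.2671]
```

>>> {"fn": "send_rows", "kwargs": {"increments": [[0.01,0.07,-0.01,-0.02,0,0,0.24],[0.01,0.07,-0.01,-0.02,0,0,0.24],[0.01,0.07,-0.02,-0.02,0,0,0.24],[0.01,0.07,-0.02,-0.02,0,0,0.24],[0.01,0.07,-0.02,-0.02,0,0,0.24]]}}

```text
time_s: 8.92
tool_pos: [0.5178, 0.1636, 0.265]
tcp_rot: [165.7, -0.3, -7.1]
wrist_force: [0.4, 0.8, 0.2]
width: 0.0204
gripper_force: 0.5
```

```bash
python3 -c "
from h import *
look('w7.npz')"
```

```text
t 8.92 bar tool y,z mm -3.78 -65.0 n 103 theta 100.09 r 0.2226 F [0.4 0.8 0.2] w 0.0204 tilt [165.7  -0.3  -7.1] p [0.5178 0.1636 0.265 ]
```

>>> {"fn": "send_rows", "kwargs": {"increments": [[0.01,0.07,-0.02,-0.02,0,0,0.24],[0.01,0.07,-0.02,-0.02,0,0,0.24],[0.01,0.07,-0.02,-0.02,0,0,0.24],[0.01,0.07,-0.02,-0.02,0,0,0.24],[0.01,0.07,-0.02,-0.02,0,0,0.24]]}}

```text
time_s: 9.38
tool_pos: [0.519, 0.1722, 0.2624]
tcp_rot: [165.1, -0.4, -7.1]
wrist_force: [0.3, 0.1, -1.7]
width: 0.0205
gripper_force: 0.5
```

```bash
python3 -c "
from h import *
look('w6.npz')"
```

```text
t 9.38 bar tool y,z mm -3.8 -65.0 n 104 theta 102.63 r 0.2225 F [ 0.3  0.1 -1.7] w 0.0205 tilt [165.1  -0.4  -7.1] p [0.519  0.1722 0.2624]
```

>>> {"fn": "send_rows", "kwargs": {"increments": [[0.01,0.06,-0.02,-0.02,0,0,0.24],[0.01,0.06,-0.02,-0.02,0,0,0.24],[0.01,0.06,-0.02,-0.02,0,0,0.24],[0.01,0.06,-0.02,-0.02,0,0,0.24],[0.01,0.06,-0.02,-0.02,0,0,0.24]]}}

```text
time_s: 9.85
tool_pos: [0.5201, 0.1797, 0.2599]
tcp_rot: [164.5, -0.4, -7.1]
wrist_force: [0.3, 0.7, -0.7]
width: 0.0203
gripper_force: 0.6
```

```bash
python3 -c "
from h import *
look('w7.npz')"
```

```text
t 9.85 bar tool y,z mm -3.82 -64.9 n 103 theta 104.86 r 0.2225 F [ 0.3  0.7 -0.7] w 0.0203 tilt [164.5  -0.4  -7.1] p [0.5201 0.1797 0.2599]
```

Now single steps, slower.

>>> {"fn": "send_rows", "kwargs": {"increments": [[0.01,0.05,-0.02,-0.02,0,0,0.24],[0.01,0.05,-0.02,-0.02,0,0,0.24],[0.01,0.05,-0.02,-0.02,0,0,0.24],[0,0.05,-0.02,-0.02,0,0,0.24],[0,0.05,-0.02,-0.02,0,0,0.24]]}}

```text
time_s: 10.32
tool_pos: [0.5212, 0.186, 0.2575]
tcp_rot: [163.9, -0.6, -7.1]
wrist_force: [0.1, -0.0, -0.8]
width: 0.0208
gripper_force: 0.6
```

```bash
python3 -c "
from h import *
look('w6.npz')"
```

```text
t 10.32 bar tool y,z mm -3.79 -64.9 n 103 theta 106.76 r 0.2225 F [ 0.1 -0.  -0.8] w 0.0208 tilt [163.9  -0.6  -7.1] p [0.5212 0.186  0.2575]
```

>>> {"fn": "send_rows", "kwargs": {"increments": [[0.01,0.05,-0.02,-0.02,0,0,0.24],[0.01,0.05,-0.02,-0.02,0,0,0.24],[0.01,0.05,-0.02,-0.02,0,0,0.24],[0,0.05,-0.02,-0.02,0,0,0.24],[0,0.05,-0.02,-0.02,0,0,0.24]]}}

```text
time_s: 10.78
tool_pos: [0.522, 0.1922, 0.255]
tcp_rot: [163.3, -0.6, -7.1]
wrist_force: [1.0, 0.2, -1.5]
width: 0.0208
gripper_force: 0.6
```

```bash
python3 -c "
from h import *
look('w6.npz')"
```

```text
t 10.78 bar tool y,z mm -3.86 -64.7 n 103 theta 108.7 r 0.2224 F [ 1.   0.2 -1.5] w 0.0208 tilt [163.3  -0.6  -7.1] p [0.522  0.1922 0.255 ]
```

>>> {"fn": "send_rows", "kwargs": {"increments": [[0.01,0.05,-0.02,-0.02,0,0,0.24],[0.01,0.05,-0.02,-0.02,0,0,0.24],[0.01,0.05,-0.02,-0.02,0,0,0.24],[0,0.05,-0.02,-0.02,0,0,0.24],[0,0.05,-0.02,-0.02,0,0,0.24]]}}

```text
time_s: 11.25
tool_pos: [0.5226, 0.1984, 0.2524]
tcp_rot: [162.7, -0.7, -7.1]
wrist_force: [1.0, 1.4, -1.3]
width: 0.0209
gripper_force: 0.7
```

```bash
python3 -c "
from h import *
look('w6.npz')"
```

```text
t 11.25 bar tool y,z mm -3.85 -64.3 n 102 theta 110.62 r 0.2223 F [ 1.   1.4 -1.3] w 0.0209 tilt [162.7  -0.7  -7.1] p [0.5226 0.1984 0.2524]
```

>>> {"fn": "send_rows", "kwargs": {"increments": [[0.01,0.05,-0.02,-0.02,0,0,0.24],[0.01,0.05,-0.02,-0.02,0,0,0.24],[0.01,0.05,-0.02,-0.02,0,0,0.24],[0,0.05,-0.02,-0.02,0,0,0.24],[0,0.05,-0.02,-0.02,0,0,0.24]]}}

```text
time_s: 11.72
tool_pos: [0.5233, 0.2044, 0.2503]
tcp_rot: [162.1, -0.8, -7.1]
wrist_force: [0.4, -0.1, 0.6]
width: 0.0204
gripper_force: 0.0
```

```bash
python3 -c "
from h import *
look('w6.npz')"
```

```text
t 11.72 bar tool y,z mm -2.04 -63.8 n 102 theta 112.01 r 0.2224 F [ 0.4 -0.1  0.6] w 0.0204 tilt [162.1  -0.8  -7.1] p [0.5233 0.2044 0.2503]
```

The finger force dropped to 0 and the bar lags the finger by 1.8 mm, so the lid looks to be resting. One more small step will confirm it.

>>> {"fn": "send_rows", "kwargs": {"increments": [[0.01,0.05,-0.02,0,0,0,0.24],[0.0,0.03,-0.01,0,0,0,0.24]]}}

```text
time_s: 11.93
tool_pos: [0.5236, 0.2066, 0.2494]
tcp_rot: [162.1, -0.8, -7.1]
wrist_force: [-0.6, -0.4, -0.3]
width: 0.0204
gripper_force: 0.0
```

```bash
python3 -c "
from h import *
look('w6.npz');p,R=now();print(R.as_matrix().round(3).tolist())"
```

```text
t 11.93 bar tool y,z mm 0.31 -63.8 n 102 theta 111.99 r 0.2223 F [-0.6 -0.4 -0.3] w 0.0204 tilt [162.1  -0.8  -7.1] p [0.5236 0.2066 0.2494]
[[0.992, -0.121, -0.025], [-0.123, -0.944, -0.306], [0.013, 0.307, -0.952]]
```

The lid stays at 112.0° while the finger moves, so it is resting on its stop. I'll back off along the fingers.

>>> {"fn": "send_rows", "kwargs": {"increments": [[0.01,0.08,0.24,0,0,0,0.3],[0.02,0.15,0.48,0,0,0,0.3],[0.03,0.3,0.95,0,0,0,0.4],[0.03,0.3,0.95,0,0,0,0.5],[0.03,0.3,0.95,0,0,0,0.7]]}}

```text
time_s: 12.4
tool_pos: [0.5266, 0.2353, 0.3409]
tcp_rot: [162.1, -0.8, -7.1]
wrist_force: [0.1, 1.4, -0.2]
width: 0.0534
gripper_force: 0.0
```

```bash
python3 -c "
from h import *
p,R=now();s=ctrl.observe();print(p,s['wrist_force'],s['joints'].round(1))
Rf=rot(0,82.9);print(diff(np.array([.547,-.286,.15]),Rf,p,R))
im=cam('top');np.savez('top1.npz',P=im['P'],px=im['pixels'])
im2=cam('scene');cv2.imwrite('pics/s2.png',im2['pixels'])"
```

```text
[0.52656074 0.23528844 0.3408524 ] [ 0.09218231  1.43281639 -0.20247635] [ 24.9  15.7  68.5 -16.  104.2 119.3]
([0.82, -20.85, -7.63], [2.52, 2.15, 14.89])
```

View pics/s2.png

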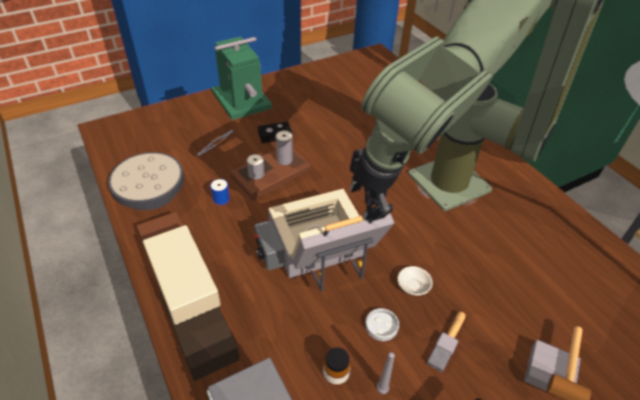

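The scene shows the lid leaning open on its stop at (340,240), with the gripper clear above it and the flasks unmoved at (255,167) and (284,148). Moving over the short flask now.

>>> {"fn": "send_rows", "kwargs": {"increments": [[0.03,-0.87,0.3,0.1,0.09,0.62,0.9],[0.03,-0.87,0.1,0.1,0.09,0.62,0.9],[0.03,-0.87,0,0.1,0.09,0.62,0.9],[0.03,-0.87,0,0.1,0.09,0.62,0.9],[0.03,-0.87,0,0.1,0.09,0.62,0.9]]}}

```text
time_s: 12.92
tool_pos: [0.5301, 0.1252, 0.3489]
tcp_rot: [165.2, 1.8, 11.8]
wrist_force: [0.5, 0.8, 0.6]
width: 0.0768
gripper_force: 0.0
```

>>> {"fn": "send_rows", "kwargs": {"increments": [[0.03,-0.87,0,0.1,0.09,0.62,0.9],[0.03,-0.87,0,0.1,0.09,0.62,0.9],[0.03,-0.87,0,0.1,0.09,0.62,0.9],[0.03,-0.87,0,0.1,0.09,0.62,0.9],[0.03,-0.87,0,0.1,0.09,0.62,0.9]]}}

```text
time_s: 13.33
tool_pos: [0.5337, 0.0163, 0.3489]
tcp_rot: [169.0, 3.3, 30.5]
wrist_force: [0.2, 0.2, 0.6]
width: 0.0768
gripper_force: 0.0
```

>>> {"fn": "send_rows", "kwargs": {"increments": [[0.03,-0.87,-0.3,0.1,0.09,0.62,0.9],[0.03,-0.87,-0.6,0.1,0.09,0.62,0.9],[0.03,-0.87,-0.6,0.1,0.09,0.62,0.9],[0.03,-0.87,-0.6,0.1,0.09,0.62,0.9],[0.03,-0.87,-0.6,0.1,0.09,0.62,0.9]]}}

```text
time_s: 13.75
tool_pos: [0.5375, -0.0925, 0.2809]
tcp_rot: [173.0, 3.4, 49.4]
wrist_force: [-0.4, 0.2, 0.6]
width: 0.0767
gripper_force: 0.0
```

>>> {"fn": "send_rows", "kwargs": {"increments": [[0.03,-0.87,-0.6,0.1,0.09,0.62,0.9],[0.03,-0.87,-0.6,0.1,0.09,0.62,0.9],[0.03,-0.87,-0.6,0.1,0.09,0.62,0.9],[0.03,-0.87,-0.6,0.1,0.09,0.62,0.9],[0.03,-0.87,-0.6,0.1,0.09,0.62,0.9]]}}

```text
time_s: 14.17
tool_pos: [0.5413, -0.2013, 0.2057]
tcp_rot: [176.8, 2.3, 68.2]
wrist_force: [0.5, 0.1, 0.6]
width: 0.0765
gripper_force: 0.0
```

Run:
```python
from h import *
p,R=now();s=ctrl.observe();print(s['time_s'],p,s['tcp_rot'],s['wrist_force'],s['joints'].round(1))
print(diff(np.array([.547,-.286,.15]),rot(0,82.9),p,R))
im=ctrl.get_image('wrist')
np.savez('f1.npz',p=p,R=R.as_matrix(),px=im['pixels'],d=im['range_z'],K=im['camera_matrix'],X=im['hand_eye'])
d,P=wpts('f1.npz');hsv=cv2.cvtColor(d['px'],cv2.COLOR_BGR2HSV)
for nm,z in(('short',.09),('tall',.13)):
    k=(abs(P[...,2]-z)<.006)&(P[...,1]<-.2)&(P[...,0]>.38)
    n,L,st,c=cv2.connectedComponentsWithStats(k.astype(np.uint8))
    for i in np.argsort(-st[1:,4])[:3]+1:
        q=P[L==i];(cx,cy),rr=cv2.minEnclosingCircle(q[:,:2].astype(np.float32));print(nm,st[i,4],c[i].round(0),'ctr',round(cx,4),round(cy,4),'r',round(rr,4),'z',np.median(q[:,2]).round(4))
# kiln from open-lid top view
P=np.load('top1.npz')['P'];px=np.load('top1.npz')['px']
cv2.imwrite('pics/f1.png',d['px'])
```

```text
14.1667 [ 0.54125679 -0.2013268   0.20571998] [176.84121897   2.258125    68.15078173] [0.47036584 0.07750219 0.62181131] [-27.8   9.4  89.9  -2.   77.3  -5.6]
([0.23, -3.39, -2.23], [0.5, 0.42, 2.45])
short 2022 [350. 252.] ctr 0.5463 -0.2865 r 0.0255 z 0.0906
short 343 [256. 292.] ctr 0.4404 -0.3027 r 0.0246 z 0.09
tall 2287 [248. 336.] ctr 0.4378 -0.3059 r 0.0256 z 0.1306
```

>>> {"fn": "send_rows", "kwargs": {"increments": [[0.04,-0.68,-0.44,0.1,0.08,0.49,0.9],[0.04,-0.68,-0.44,0.1,0.08,0.49,0.9],[0.04,-0.68,-0.44,0.1,0.08,0.49,0.9],[0.04,-0.68,-0.44,0.1,0.09,0.49,0.9],[0.04,-0.69,-0.45,0.1,0.09,0.49,0.9]]}}

```text
time_s: 14.63
tool_pos: [0.5464, -0.2862, 0.1507]
tcp_rot: [-180.0, -0.0, 82.9]
wrist_force: [0.1, 0.2, 0.2]
width: 0.0768
gripper_force: 0.0
```

>>> {"fn": "send_rows", "kwargs": {"increments": [[0,0,-0.4,0,0,0,0.9],[0,0,-0.4,0,0,0,0.9],[0,0,0,0,0,0,0.9]]}}

```text
time_s: 14.88
tool_pos: [0.5447, -0.2836, 0.1279]
tcp_rot: [-179.7, -0.2, 82.7]
wrist_force: [-0.4, 1.0, 0.1]
width: 0.0771
gripper_force: 0.0
```

Run:
```python
from h import *
p,R=now();s=ctrl.observe();print(s['time_s'],p,s['tcp_rot'],s['wrist_force'],s['width'])
print(diff(np.array([.5463,-.2865,.004]),rot(0,82.9),p,R))
im=ctrl.get_image('wrist')
np.savez('f2.npz',p=p,R=R.as_matrix(),px=im['pixels'],d=im['range_z'],K=im['camera_matrix'],X=im['hand_eye'])
d,P=wpts('f2.npz');T=(P-d['p'])@d['R']
k=(abs(P[...,2]-.09)<.006)&(P[...,0]>.5)
n,L,st,c=cv2.connectedComponentsWithStats(k.astype(np.uint8))
i=np.argmax(st[1:,4])+1;q=P[L==i];(cx,cy),rr=cv2.minEnclosingCircle(q[:,:2].astype(np.float32));print(st[i,4],'ctr',cx,cy,rr,np.median(q[:,2]))
cv2.imwrite('pics/f2.png',d['px'])
```

```text
14.8833 [ 0.5446872  -0.28359763  0.12787972] [-1.79699256e+02 -1.66207865e-01  8.26954117e+01] [-0.44999828  0.99329131  0.07059053] 0.07708381420349174
([0.06, -0.12, -4.96], [-0.03, -0.05, 0.03])
4253 ctr 0.5466768145561218 -0.2867424488067627 0.025040369480848312 0.09074349038700581
```

View pics/f2.png

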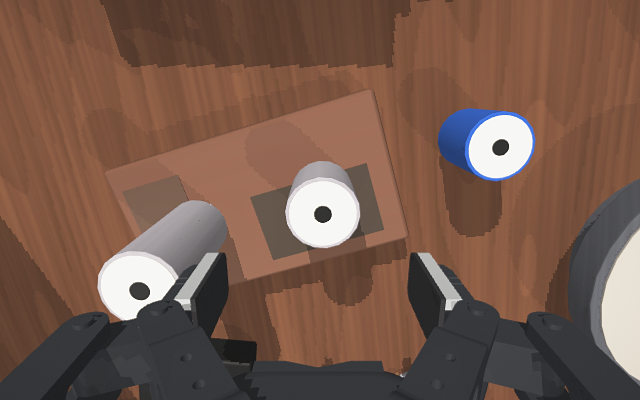

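The view shows the short flask at (322,213) centred between the open fingers, with the tall one to the left at (140,290) and the blue one to the right at (500,147). I'll check how wide the finger linkages are beside the tall flask before descending.

Run:
```python
from h import *
d,P=wpts('f2.npz');T=(P-d['p'])@d['R']*1000
for z0 in range(-140,-30,10):
    k=(T[...,2]>=z0)&(T[...,2]<z0+10)&(P[...,2]>.14)
    if k.sum()>20: print(z0,'y',np.percentile(T[k][:,1],[1,99]).round(0),'x',np.percentile(T[k][:,0],[1,99]).round(0))
tall=np.array([.4378,-.3059,.13]);print('tall in tool',((tall-d['p'])@d['R']*1000).round(0))
```

```text
-140 y [-16.  15.] x [19. 20.]
-130 y [-66.  66.] x [10. 19.]
-120 y [-69.  68.] x [ 6. 17.]
-110 y [-70.  68.] x [-9. 17.]
-100 y [-69.  68.] x [-11.  14.]
-90 y [-56.  55.] x [-2. 12.]
-80 y [-52.  51.] x [-10.  11.]
-70 y [-52.  51.] x [-11.  11.]
-60 y [-51.  51.] x [-11.  11.]
-50 y [-42.  41.] x [-10.  10.]
tall in tool [ -36. -103.   -2.]
```

>>> {"fn": "send_rows", "kwargs": {"increments": [[0.02,-0.03,-0.7,0,0,0,0.8],[0.02,-0.03,-0.7,0,0,0,0.8],[0.02,-0.03,-0.7,0,0,0,0.8],[0.02,-0.03,-0.7,0,0,0,0.8],[0,0,-0.7,0,0,0,0.8]]}}

```text
time_s: 15.35
tool_pos: [0.5494, -0.2877, 0.044]
tcp_rot: [179.9, 0.1, 82.8]
wrist_force: [0.0, 0.4, -0.4]
width: 0.0684
gripper_force: 0.0
```

>>> {"fn": "send_rows", "kwargs": {"increments": [[0,0,-0.5,0,0,0,0.8],[0,0,-0.5,0,0,0,0.8],[0,0,-0.4,0,0,0,0.8],[0,0,0,0,0,0,0.8],[0,0,0,0,0,0,0.8]]}}

```text
time_s: 15.77
tool_pos: [0.5484, -0.2881, 0.0081]
tcp_rot: [-179.9, -0.0, 82.8]
wrist_force: [0.7, -0.4, -0.6]
width: 0.0683
gripper_force: 0.0
```

Run:
```python
from h import *
p,R=now();s=ctrl.observe();print(s['time_s'],p,s['tcp_rot'],s['wrist_force'],s['width'])
im=ctrl.get_image('wrist')
np.savez('f3.npz',p=p,R=R.as_matrix(),px=im['pixels'],d=im['range_z'],K=im['camera_matrix'],X=im['hand_eye'])
d,P=wpts('f3.npz');T=(P-d['p'])@d['R']
k=(abs(P[...,2]-.09)<.006)&(P[...,0]>.515)&(P[...,0]<.578)&(abs(T[...,1])<.03)
k&=(d['px'].min(-1)>150)
q=T[k]*1000;print(k.sum(),'flask top tool y',np.percentile(q[:,1],[1,50,99]).round(1),'x',np.percentile(q[:,0],[1,50,99]).round(1),'z',np.median(q[:,2]))
```

```text
15.7667 [ 0.54838412 -0.28808745  0.00806883] [-1.79941123e+02 -1.74051816e-02  8.27550814e+01] [ 0.69179279 -0.36486933 -0.56971602] 0.06828933010221425
12643 flask top tool y [-24.8  -1.6  21.2] x [-14.8   5.8  24. ] z -82.75925314027131
```

>>> {"fn": "send_rows", "kwargs": {"increments": [[-0.07,0.06,-0.12,0,0,0,0.8],[0,0,0,0,0,0,0.68],[0,0,0,0,0,0,0.6],[0,0,0,0,0,0,0.55],[0,0,0,0,0,0,0.5]], "grip_force": 40}}

```text
time_s: 16.23
tool_pos: [0.5473, -0.2873, 0.006]
tcp_rot: [180.0, 0.0, 82.7]
wrist_force: [0.2, -0.2, 1.5]
width: 0.0492
gripper_force: 42.1
```

>>> {"fn": "send_rows", "kwargs": {"increments": [[0,0,0,0,0,0,0.4],[0,0,0,0,0,0,0.4],[0,0,0,0,0,0,0.4]]}}

```text
time_s: 16.48
tool_pos: [0.5473, -0.2873, 0.006]
tcp_rot: [180.0, 0.0, 82.7]
wrist_force: [0.1, -0.5, 3.5]
width: 0.0495
gripper_force: 42.0
```

>>> {"fn": "send_rows", "kwargs": {"increments": [[0,0,0.2,0,0,0,0.4],[0,0,0.5,0,0,0,0.4],[0,0,0.9,0,0,0,0.4],[0,0,0.9,0,0,0,0.4],[0,0,0.9,0,0,0,0.4]]}}

```text
time_s: 16.9
tool_pos: [0.5459, -0.2863, 0.0908]
tcp_rot: [-179.9, -0.1, 82.7]
wrist_force: [1.1, -0.2, -2.1]
width: 0.0491
gripper_force: 41.9
```

>>> {"fn": "send_rows", "kwargs": {"increments": [[0,0,0.9,0,0,0,0.4],[0,0,0.9,0,0,0,0.4],[0,0,0,0,0,0,0.4]]}}

```text
time_s: 17.15
tool_pos: [0.5498, -0.2891, 0.1415]
tcp_rot: [179.5, 0.3, 82.8]
wrist_force: [1.0, -0.3, -0.6]
width: 0.049
gripper_force: 41.9
```

Run:
```python
from h import *
s=ctrl.observe();print(s['tool_pos'],s['wrist_force'],s['width'])
im=cam('top');P=im['P'];px=im['pixels'];np.savez('top2.npz',P=P,px=px)
C=np.array([.5035,.0345,0]);r=P-C;f=r@F;b=r@(-B)
for lo,hi in((.032,.043),(.0435,.052),(.105,.118)):
    k=(abs(f)<.088)&(abs(b)<.112)&(P[...,2]>lo)&(P[...,2]<hi)
    print(lo,k.sum(),'f',np.percentile(f[k],[1,50,99]).round(4),'b',np.percentile(b[k],[1,50,99]).round(4))
k=(abs(f)<.05)&(abs(b)<.05)&(P[...,2]>.0435)&(P[...,2]<.055);q=np.c_[f[k],b[k]]
if k.sum()>10: print('ring circle',cv2.minEnclosingCircle(q.astype(np.float32)),np.median(P[k][:,2]))
c=cv2.resize(px[150:250,250:370],None,fx=5,fy=5,interpolation=2);cv2.imwrite('pics/t2.png',c)
```

```text
[ 0.54979697 -0.2890655   0.1414832 ] [ 0.9926162  -0.26175878 -0.58607346] 0.048971929566042315
0.032 1599 f [-0.0509  0.0016  0.0566] b [-0.082  -0.0006  0.0801]
0.0435 338 f [-0.0512  0.0063  0.0566] b [-0.0828 -0.0018  0.078 ]
0.105 2442 f [-0.0836  0.0009  0.0862] b [-0.1095  0.0008  0.1093]
ring circle ((-0.0007176436483860016, 0.0010136310011148453), 0.06923169642686844) 0.04564146727582713
```

View pics/t2.png

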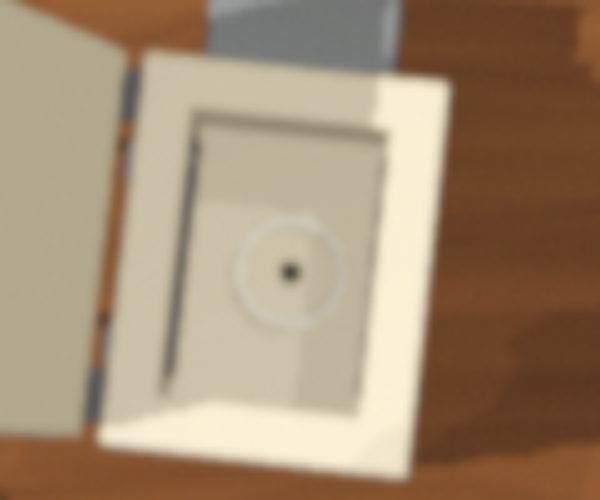

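The crop shows the ring centred at about (290,271), which is top pixel (307.6,203.8), with the hole in its middle. I'll refine it by mask and also view it with the wrist camera from above.

Run:
```python
from h import *
d=np.load('top0.npz');px=np.load('top2.npz')['px'];P=np.load('top2.npz')['P']
g=px.astype(int);m=((g.max(-1)-g.min(-1))<26)&(g.max(-1)>150)
m[:,:294]=0;m[:,322:]=0;m[:190]=0;m[218:]=0
q=np.argwhere(m)[:,::-1].astype(np.float32);e=cv2.fitEllipse(q);print(len(q),e)
dark=np.argwhere(g[195:213,300:316].sum(-1)<330)[:,::-1]+[300,195];print('hole',dark.mean(0))
o=-d['R'].T@d['t']
for uv,z in((e[0],.046),(dark.mean(0),.040),((307.6,203.8),.045)):
    w=d['R'].T@np.linalg.inv(d['K'])@[uv[0],uv[1],1];print(uv,o+w*(z-o[2])/w[2])
print('floor z',P[204,300],P[195,300])
p,R=now();print(diff(np.array([.503,.029,.15]),rot(0,82.9),p,R))
```

```text
76 ((307.50274658203125, 203.98394775390625), (20.31825065612793, 20.7955322265625), 62.6132698059082)
hole [307.5 204. ]
(307.50274658203125, 203.98394775390625) [0.50207668 0.03069683 0.046     ]
[307.5 204. ] [0.50248675 0.03095637 0.04      ]
(307.6, 203.8) [0.50269699 0.03044005 0.045     ]
floor z [0.50264462 0.05319509 0.04351642] [0.52995879 0.05301313 0.0401265 ]
([-1.83, 12.69, 0.45], [0.04, 0.05, 0.03])
```

>>> {"fn": "send_rows", "kwargs": {"increments": [[-0.16,0.6,0.05,0,0,0,0.4],[-0.16,0.83,0.05,0,0,0,0.4],[-0.16,0.83,0.05,0,0,0,0.4],[-0.16,0.83,0.05,0,0,0,0.4],[-0.16,0.83,0.05,0,0,0,0.4]]}}

```text
time_s: 17.62
tool_pos: [0.5246, -0.1872, 0.1389]
tcp_rot: [-179.7, -0.1, 82.7]
wrist_force: [-0.7, -0.4, -2.3]
width: 0.0491
gripper_force: 42.0
```

>>> {"fn": "send_rows", "kwargs": {"increments": [[-0.16,0.83,0.05,0,0,0,0.4],[-0.16,0.83,0.05,0,0,0,0.4],[-0.16,0.83,0,0,0,0,0.4],[-0.16,0.83,0,0,0,0,0.4],[-0.16,0.83,0,0,0,0,0.4]]}}

```text
time_s: 18.03
tool_pos: [0.5046, -0.0836, 0.1416]
tcp_rot: [-179.7, -0.1, 82.7]
wrist_force: [-0.4, -0.2, -1.8]
width: 0.0493
gripper_force: 42.0
```

>>> {"fn": "send_rows", "kwargs": {"increments": [[-0.16,0.83,0,0,0,0,0.4],[-0.16,0.6,0,0,0,0,0.4],[-0.16,0.4,0,0,0,0,0.4],[0,0.2,0,0,0,0,0.4],[0,0,0,0,0,0,0.4]]}}

```text
time_s: 18.45
tool_pos: [0.4938, -0.0336, 0.1429]
tcp_rot: [-179.9, -0.0, 82.8]
wrist_force: [-0.3, -0.4, -2.0]
width: 0.0493
gripper_force: 42.0
```

Run:
```python
from h import *
p,R=now();s=ctrl.observe();print(s['time_s'],p,s['tcp_rot'],s['wrist_force'],s['width'])
im=ctrl.get_image('wrist')
np.savez('k1.npz',p=p,R=R.as_matrix(),px=im['pixels'],d=im['range_z'],K=im['camera_matrix'],X=im['hand_eye'])
d,P=wpts('k1.npz');cv2.imwrite('pics/k1.png',d['px'])
q=P[np.isfinite(P[...,0])&(P[...,2]>.02)&(P[...,2]<.06)&(abs(P[...,0]-.5)<.09)&(abs(P[...,1]-.035)<.06)];print(len(q),np.percentile(q[:,2],[5,50,95]))
print(im['hand_eye'].round(4).tolist())
```

```text
18.45 [ 0.49375352 -0.03357129  0.14289541] [-1.79854790e+02 -9.36060788e-03  8.28140195e+01] [-0.31052567 -0.40863992 -1.96457312] 0.049275907650471476
35045 [0.03925376 0.04055163 0.05677812]
[[-0.0, -0.9594, -0.2819, 0.0717], [1.0, 0.0001, -0.0004, -0.0004], [0.0004, -0.2819, 0.9594, -0.18], [0.0, 0.0, 0.0, 1.0]]
```

View pics/k1.png

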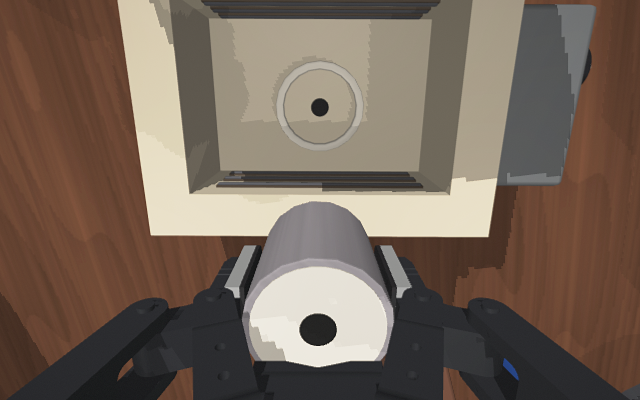

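The wrist view shows the ring with its floor hole at (320,107), and the held flask's top with its hole at (318,329). I'll measure both in one frame.

```bash
cat >> h.py <<'E'
def holes(f,box1=None,box2=None):
    d,P=wpts(f);g=d['px'].astype(int).sum(-1);T=(P-d['p'])@d['R'];out=[]
    for b in(box1,box2):
        if b is None: continue
        u0,v0,u1,v1=b;m=(g[v0:v1,u0:u1]<150).astype(np.uint8);n,L,st,c=cv2.connectedComponentsWithStats(m)
        i=np.argmax(st[1:,4])+1;out.append((c[i]+[u0,v0],st[i,4]))
    return d,P,T,out
def cast(d,uv,z=None,tz=None):
    c=d['X'][:3,:3]@np.linalg.inv(d['K'])@[uv[0],uv[1],1];o=d['X'][:3,3]
    if tz is not None: return o+c*(tz-o[2])/c[2]
    w=d['R']@c;o=d['R']@o+d['p'];return o+w*(z-o[2])/w[2]
E
python3 - <<'E'
from h import *
d,P,T,o=holes('k1.npz',(295,85,345,130),(290,300,345,352));print(o)
seat=cast(d,o[0][0],z=.040);print('seat by hole',seat)
g=d['px'].astype(int);m=((g.max(-1)-g.min(-1))<22)&(g.max(-1)>120);k=np.zeros_like(m);k[55:158,270:370]=m[55:158,270:370]
q=np.argwhere(k)[:,::-1].astype(np.float32);e=cv2.minEnclosingCircle(q);print(len(q),e,'seat by ring',cast(d,e[0],z=.047))
zz=np.nanmedian(T[280:300,290:350,2]);print('flask top tool z',zz,'ctr by hole tool',cast(d,o[1][0],tz=zz)*1000)
kk=(abs(T[...,2]-zz)<.004)&(g.min(-1)>140)&(abs(T[...,1])<.03);y=T[kk];print('y ext',np.percentile(y[:,1],[.5,99.5])*1000,'x',np.percentile(y[:,0],[.5,99.5])*1000)
ft=cast(d,o[1][0],tz=zz);fw=d['R']@ft+d['p'];print('flask world',fw,'bottom z',fw[2]-.06)
print('move to seat /25mm',((seat-fw)/.025).round(2))
E
```

```text
[(array([319.5, 107. ]), np.int32(224)), (array([317.82207207, 329.49887387]), np.int32(888))]
seat by hole [0.50228762 0.02879226 0.04      ]
2059 ((319.5, 105.31111145019531), 45.313968658447266) seat by ring [0.50245351 0.03025227 0.047     ]
flask top tool z -0.0849290417955331 ctr by hole tool [ -0.36100429  -0.41910357 -84.9290418 ]
y ext [-22.39977295  22.68150172] x [-13.61503744  23.84011061]
flask world [ 0.49350436 -0.03391772  0.22782518] bottom z 0.16782518158346627
move to seat /25mm [ 0.35  2.51 -7.51]
```

>>> {"fn": "send_rows", "kwargs": {"increments": [[0.07,0.4,0,0,0,0,0.4],[0.07,0.6,0,0,0,0,0.4],[0.07,0.6,0,0,0,0,0.4],[0.07,0.5,0,0,0,0,0.4],[0.07,0.4,0,0,0,0,0.4]]}}

```text
time_s: 18.92
tool_pos: [0.504, 0.0287, 0.144]
tcp_rot: [-180.0, -0.0, 82.7]
wrist_force: [0.7, -0.2, -3.1]
width: 0.049
gripper_force: 42.0
```

>>> {"fn": "send_rows", "kwargs": {"increments": [[0,0,-0.6,0,0,0,0.4],[0,0,-0.6,0,0,0,0.4],[0,0,-0.6,0,0,0,0.4],[0,0,0,0,0,0,0.4],[0,0,0,0,0,0,0.4]]}}

```text
time_s: 19.33
tool_pos: [0.5028, 0.028, 0.0982]
tcp_rot: [-179.8, 0.0, 82.7]
wrist_force: [-0.2, 0.8, -1.8]
width: 0.0491
gripper_force: 42.1
```

Run:
```python
from h import *
for i in range(3):
    p,R=now();s=ctrl.observe();print(s['time_s'],p,s['tcp_rot'].round(2),s['wrist_force'].round(1),'err/25mm',((np.array([.5025,.0291,.0])-p)/.025).round(3))
    if i<2: ctrl.get_image('wrist')
```

```text
19.3333 [0.50282616 0.0280352  0.09821864] [-1.7983e+02  1.0000e-02  8.2720e+01] [-0.2  0.8 -1.8] err/25mm [-0.013  0.043 -3.929]
19.3833 [0.50386651 0.02791329 0.09930363] [-179.98    0.     82.72] [-0.6  0.  -1.7] err/25mm [-0.055  0.047 -3.972]
19.4333 [0.50450325 0.02788807 0.09996587] [179.93  -0.    82.72] [ 0.2 -0.2 -3. ] err/25mm [-0.08   0.048 -3.999]
```

>>> {"fn": "send_rows", "kwargs": {"increments": [[-0.02,0.02,-0.5,0,0,0,0.4],[-0.02,0.02,-0.5,0,0,0,0.4],[-0.01,0,-0.5,0,0,0,0.4],[0,0,-0.5,0,0,0,0.4],[0,0,-0.4,0,0,0,0.4]]}}

```text
time_s: 19.85
tool_pos: [0.5034, 0.0289, 0.0396]
tcp_rot: [179.9, -0.0, 82.7]
wrist_force: [-0.1, 0.7, -2.2]
width: 0.0489
gripper_force: 42.1
```

>>> {"fn": "send_rows", "kwargs": {"increments": [[0,0,-0.2,0,0,0,0.4],[0,0,-0.1,0,0,0,0.4],[0,0,0,0,0,0,0.4],[0,0,0,0,0,0,0.4],[0,0,0,0,0,0,0.4]]}}

```text
time_s: 20.27
tool_pos: [0.5031, 0.029, 0.0324]
tcp_rot: [179.9, -0.0, 82.7]
wrist_force: [1.2, -0.9, -1.8]
width: 0.0494
gripper_force: 42.1
```

Run:
```python
from h import *
for i in range(4):
    p,R=now();s=ctrl.observe();print(s['time_s'],p,s['tcp_rot'].round(2),s['wrist_force'].round(1),'err/25mm',((np.array([.5025,.0291,.0])-p)/.025).round(3))
    if i<3: im=ctrl.get_image('wrist')
np.savez('k2.npz',p=p,R=R.as_matrix(),px=im['pixels'],d=im['range_z'],K=im['camera_matrix'],X=im['hand_eye'])
d,P=wpts('k2.npz');cv2.imwrite('pics/k2.png',d['px'])
```

```text
20.2667 [0.50314243 0.02898808 0.03237699] [179.92  -0.    82.74] [ 1.2 -0.9 -1.8] err/25mm [-0.026  0.004 -1.295]
20.3167 [0.50305863 0.02899089 0.03233694] [179.93   0.    82.75] [ 0.7 -0.7 -2.5] err/25mm [-0.022  0.004 -1.293]
20.3667 [0.50294444 0.02901075 0.03227496] [179.94   0.    82.75] [-1.1  0.2 -2.7] err/25mm [-0.018  0.004 -1.291]
20.4167 [0.50279794 0.02901953 0.0321542 ] [179.95   0.    82.75] [-0.2 -0.7 -2.8] err/25mm [-0.012  0.003 -1.286]
```

View pics/k2.png

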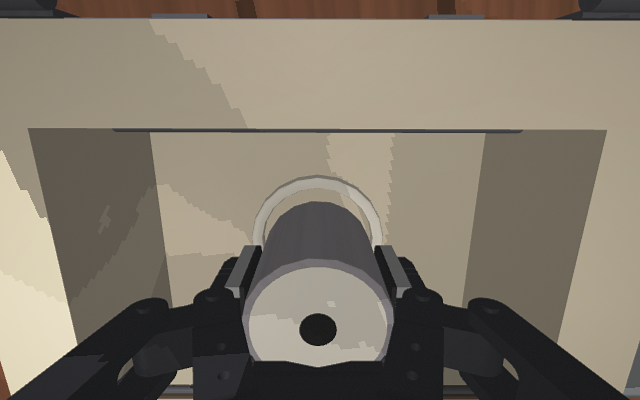

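The held flask sits centred over the ring, which shows evenly on both sides at (318,180–250). Lowering slowly.

>>> {"fn": "send_rows", "kwargs": {"increments": [[-0.01,0,-0.13,0,0,0,0.4],[0,0,-0.13,0,0,0,0.4],[0,0,-0.13,0,0,0,0.4],[0,0,-0.1,0,0,0,0.4],[0,0,0,0,0,0,0.4]]}}

```text
time_s: 20.83
tool_pos: [0.5011, 0.0292, 0.0183]
tcp_rot: [-179.9, 0.0, 82.7]
wrist_force: [-0.8, 0.4, -2.5]
width: 0.0492
gripper_force: 42.1
```

>>> {"fn": "send_rows", "kwargs": {"increments": [[0,0,-0.02,0,0,0,0.4],[0,0,-0.02,0,0,0,0.4],[0,0,0,0,0,0,0.4]]}}

```text
time_s: 21.08
tool_pos: [0.502, 0.0291, 0.0183]
tcp_rot: [-180.0, 0.0, 82.7]
wrist_force: [-1.1, -0.4, -2.4]
width: 0.0489
gripper_force: 42.1
```

>>> {"fn": "send_rows", "kwargs": {"increments": [[0,0,-0.03,0,0,0,0.4],[0,0,-0.02,0,0,0,0.4],[0,0,0,0,0,0,0.4]]}}

```text
time_s: 21.33
tool_pos: [0.502, 0.0291, 0.017]
tcp_rot: [-180.0, 0.0, 82.7]
wrist_force: [-0.7, 0.0, -1.2]
width: 0.0495
gripper_force: 42.1
```

>>> {"fn": "send_rows", "kwargs": {"increments": [[0,0,-0.02,0,0,0,0.4],[0,0,-0.02,0,0,0,0.4],[0,0,0,0,0,0,0.4]]}}

```text
time_s: 21.58
tool_pos: [0.502, 0.0291, 0.016]
tcp_rot: [-180.0, 0.0, 82.7]
wrist_force: [0.1, -0.6, -2.5]
width: 0.0488
gripper_force: 42.2
```

>>> {"fn": "send_rows", "kwargs": {"increments": [[0,0,-0.02,0,0,0,0.4],[0,0,0,0,0,0,0.4]]}}

```text
time_s: 21.75
tool_pos: [0.502, 0.0291, 0.016]
tcp_rot: [-180.0, 0.0, 82.7]
wrist_force: [-1.6, 0.3, 1.7]
width: 0.0494
gripper_force: 42.5
```

>>> {"fn": "send_rows", "kwargs": {"increments": [[0,0,-0.02,0,0,0,0.4],[0,0,0,0,0,0,0.4]]}}

```text
time_s: 21.92
tool_pos: [0.502, 0.0291, 0.016]
tcp_rot: [-180.0, 0.0, 82.8]
wrist_force: [-3.9, -0.0, 5.8]
width: 0.0493
gripper_force: 43.0
```

Contact is on the floor: the bottom is at 41 mm, as predicted. I'll relieve the push and open slowly.

>>> {"fn": "send_rows", "kwargs": {"increments": [[0,0,0.02,0,0,0,0.4],[0,0,0,0,0,0,0.56],[0,0,0,0,0,0,0.62],[0,0,0,0,0,0,0.68],[0,0,0,0,0,0,0.75]], "grip_force": 20}}

```text
time_s: 22.33
tool_pos: [0.5023, 0.029, 0.0155]
tcp_rot: [180.0, 0.0, 82.7]
wrist_force: [-0.1, -0.1, -1.1]
width: 0.0641
gripper_force: 0.0
```

Run:
```python
from h import *
p,R=now();s=ctrl.observe();print(s['time_s'],p,s['wrist_force'].round(1),s['width'],s['gripper_force'])
im=ctrl.get_image('wrist')
np.savez('k3.npz',p=p,R=R.as_matrix(),px=im['pixels'],d=im['range_z'],K=im['camera_matrix'],X=im['hand_eye'])
d,P,T,o=holes('k3.npz',(290,300,345,352));g=d['px'].astype(int)
print(o);m=(abs(T[...,1])<.026)&(abs(T[...,0])<.026)&(g.min(-1)>130);print('top z',np.percentile(P[m][:,2],[5,50,95]).round(4),'ctr',cast(d,o[0][0],z=np.median(P[m][:,2])))
```

```text
22.3333 [0.50230582 0.02902835 0.01546131] [-0.1 -0.1 -1.1] 0.0640871058143956 0.0
[(array([316.96187364, 330.08605664]), np.int32(918))]
top z [0.0476 0.1008 0.1017] ctr [0.50157225 0.02885945 0.10081279]
```

>>> {"fn": "send_rows", "kwargs": {"increments": [[0,0,0.2,0,0,0,0.75],[0,0,0.4,0,0,0,0.75],[0,0,0.7,0,0,0,0.75],[0,0,0.9,0,0,0,0.75],[0,0,0.9,0,0,0,0.75]]}}

```text
time_s: 22.8
tool_pos: [0.5017, 0.0291, 0.0943]
tcp_rot: [-179.9, 0.0, 82.7]
wrist_force: [0.2, 0.3, 0.5]
width: 0.0642
gripper_force: 0.0
```

>>> {"fn": "send_rows", "kwargs": {"increments": [[0,0,0.9,0,0,0,0.75],[0,-0.5,0.9,0,0,0,0.75],[0,-0.8,0.6,0,0,0,0.75],[0,-0.8,0,0,0,0,0.75],[0,0,0,0,0,0,0.75]]}}

```text
time_s: 23.22
tool_pos: [0.5039, -0.0265, 0.156]
tcp_rot: [179.7, 0.1, 82.6]
wrist_force: [0.3, 0.6, -0.0]
width: 0.0642
gripper_force: 0.0
```

Run:
```python
from h import *
p,R=now();s=ctrl.observe();print(s['time_s'],p,s['wrist_force'].round(1))
im=ctrl.get_image('wrist')
np.savez('k4.npz',p=p,R=R.as_matrix(),px=im['pixels'],d=im['range_z'],K=im['camera_matrix'],X=im['hand_eye'])
d,P=wpts('k4.npz')
k=(abs(P[...,2]-.1)<.004)&(abs(P[...,0]-.502)<.035)&(abs(P[...,1]-.029)<.035)
print(k.sum(),cv2.minEnclosingCircle(P[k][:,:2].astype(np.float32)),np.percentile(P[k][:,2],[5,50,95]))
im=cam('scene')['pixels'];cv2.imwrite('pics/end.png',np.hstack([cv2.resize(d['px'],(400,250)),cv2.resize(im,(400,250))]))
```

```text
23.2167 [ 0.50386416 -0.02645076  0.1560255 ] [ 0.3  0.6 -0. ]
4434 ((0.5015161633491516, 0.029308777302503586), 0.024991458281874657) [0.0995933  0.10085666 0.10207411]
```

View pics/end.png

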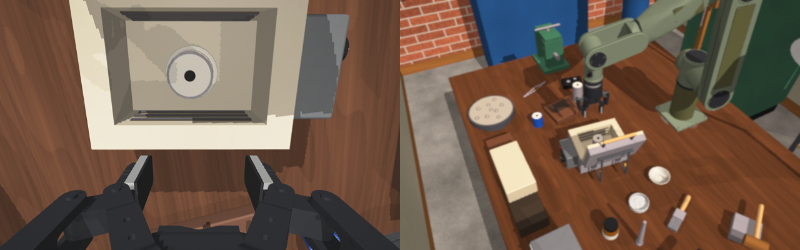

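The flask stands upright in the ring (left view at about (190,75)), the lid rests open, and the gripper is clear of everything. I'm handing in.

```bash
python3 -c "
from station import ctrl
print(ctrl.hand_in())"
```

```text
the job is handed in; nothing more can be done
None
```

I handed the job in at about 23 s: the kiln lid rests open on its stop at about 112° (1.95 rad), and the short flask stands upright in the seat ring; no verdict came back.

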